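# Press wall-lamp back plates in a quick clamp, then rack them

### The arm

A 6-joint arm with a two-finger parallel gripper is mounted at the origin on the work surface. World frame = base frame: x ahead of the robot, y to its left, z up, the work surface at z = 0. Lengths are in m, angles in rad, forces in N, time in s.
With the tool pointing down it reaches from about 0.3 to 0.85 m from the base axis. Payload 4.2 kg.
Tool frame: the origin (TCP) lies midway between the tips of the shut fingers; the grasp point (between the pads) lies 19 mm behind it; z points along the fingers, y is the line along which they close (so a half turn about z gives the same grasp; the last joint's range is limited). The gripper opens to 91 mm and grips with 3 to 60 N. Pads are 32 mm wide; open, the fingers measure 118 mm over their backs; the gripper's body (76 mm by 178 mm) begins 60 mm behind the grasp point.
Start: joints at [1.095, 0.32, 1.565, -0, 1.257, -0.02], TCP at [0.253, 0.516, 0.214] pointing down, gripper open.
Joint ranges: [-3.11, 3.11], [-0.84, 2.01], [0.21, 2.61], [-1.34, 4.49], [0.05, 2.63], [-2.56, 2.56]. Speed limits (rad/s): [2.57, 2.57, 3.14, 3.14, 3.14, 3.14].

### API

Orientations are given as [roll, pitch, yaw] about the fixed x, y, z axes, in that order (R = Rz(yaw) Ry(pitch) Rx(roll)).
In Python, from plant import readout, camera, order gives the robot as it stands.
- The arm moves only by the tool step_arm, never from a script. Its argument "series" is a list of rows, each a list of 7 numbers: the opening, from -1 (shut) to 1 (fully open), so that 0 is half open, then the shift along the tool's x, y, z as a fraction of full scale, then the turn, a rotation vector about the tool's x, y, z as a fraction of full scale. A call has exactly 8 rows; each row is the pose to reach, as a shift and turn from the pose commanded when the call began, along the tool's axes at that moment, turning the shorter way round; what a row does not reach only later rows make up. Full scale, the value 1, is 0.2 m for a shift and pi rad for a turn. A row lasts 1/10 s, in which the tool goes at most 50 mm and 8.59 degrees, less where a joint would pass 70% of its speed; a pose out of reach is approached as far as the arm can. A call with a number of a shift or a turn outside -1 to 1 is refused whole. A call with a gripper value outside its range is refused whole. The fingers move at their own pace and stop on an object; "squeeze" is the grip in N (left out, the last holds). Time passes only in rows, so rows that repeat a pose let the fingers close, or fill a call up. It gives the time, the measured TCP pose, the force, the opening and the grip force at its end, in the units of the state.
- readout.observe(): the state, without advancing time (a new reading comes with each control period).
- camera(name): name is "side" or "top"; returns a dict with "color" (420x560x3 uint8, blue, green, red), "depth" (420x560 float32, m along the optical axis (not along the pixel's ray), 0 where there is no reading), "fx", "fy", "cx", "cy" (pixels), "rvec" (rotation vector, rad) and "tvec" (3), from world to camera coordinates, as OpenCV has them. Camera axes: x right, y down, z forward; pixel columns grow to the right and rows downward; lengths in m; the calibration is good to about 2 mm. A picture is of the moment at which its call begins.
- order.job_done(): hands the job in; it is judged then, once.
The state is a dict: "time": time; "joint_positions": joint angles; "joint_vel": joint speeds; "effort": joint torques, N m; "position": TCP position; "eef_rot": TCP orientation; "wrist_force": force on the tool from outside, world axes, zero at the start; "wrist_torque": the same for the moment, N m; "opening": finger opening in m; "grip_force": force on a finger pad.
Only numpy, scipy, OpenCV 4.12 (cv2) and the standard library are available. Lean on these libraries where they do the work, as an engineer would, in place of code of your own. Each camera call takes 0.05 s, during which the arm holds its last target. There are 200 camera calls.

### The job

Move every walnut back plate with the brass face (two or three, among white ones that stay where they are) from the black supply rack onto the bed of the bench clamp, standing on edge side by side between the jaws with their faces parallel to them. Then pump the red trigger until the orange sprung pad is pressed in 5 mm or more and stays so with the trigger let go. Then press the yellow release lever until the jaw has slid fully back, and stand every walnut plate on edge in the light-wood drying rack, one to a slot; do not knock over the lamps.

Things in the scene. Friction and masses are not known exactly. Their poses are not given: they have to be found in the camera images.
- plate_a: walnut and brass back plate, 18 mm thick (own x), 60 mm wide (own y), 90 mm high (own z), about 0.16 kg; starts standing on edge in a slot of the supply rack. Origin: centre of its underside; z up when it stands. May be absent.
- plate_b: walnut and brass back plate, 18 mm thick (own x), 60 mm wide (own y), 90 mm high (own z), about 0.16 kg; starts standing on edge in a slot of the supply rack. Origin: centre of its underside; z up when it stands. May be absent.
- plate_c: walnut and brass back plate, 18 mm thick (own x), 60 mm wide (own y), 90 mm high (own z), about 0.16 kg; starts standing on edge in a slot of the supply rack. Origin: centre of its underside; z up when it stands. May be absent.
- white_a: white back plate, 18 mm thick (own x), 60 mm wide (own y), 90 mm high (own z), about 0.16 kg; starts standing on edge in a slot of the supply rack. Origin: centre of its underside; z up when it stands. To be left in its slot.
- white_b: white back plate, 18 mm thick (own x), 60 mm wide (own y), 90 mm high (own z), about 0.16 kg; starts standing on edge in a slot of the supply rack. Origin: centre of its underside; z up when it stands. To be left in its slot.
- supply_rack: loose black plastic rack, 166 mm long (own x) by 80 mm by 52 mm high, 0.9 kg: a 12 mm base with six upright dividers 6 mm thick, 56 mm wide (own y), rising 40 mm above the base, so five slots 26 mm wide at 32 mm pitch, centred at own x = -64, -32, 0, 32, 64 mm, slot floor 12 mm above the origin; slots open at the sides and top. Origin: centre of its underside.
- drying_rack: loose light-wood rack built alike but with four slots: 134 mm long (own x), slots 26 mm wide centred at own x = -48, -16, 16, 48 mm, floor 12 mm above the origin, dividers rise to 52 mm. Plates stand across it, their thickness along its x. Origin: centre of its underside.
- clamp: bench quick clamp, fixed to the table, about 355 mm long along its own x and 50 mm wide, 118 mm high without the trigger; its place and yaw vary. Origin: on the table under its housing. The bed is flat, 20 mm high and 50 mm wide (own y -25 to 25 mm). The fixed jaw's face is at own x = 194 mm, 50 mm wide, top at z = 100 mm; the moving jaw advances along +x towards it.
- bed_end (a point): point on the clamp's bed at the foot of the fixed jaw's face (own x 194 mm, y 0, z 20 mm of the clamp); axes as the clamp's.
- pad_face (a point): centre of the face of the orange pad (48 mm wide, 68 mm high) that the moving jaw carries; it looks along the clamp's +x towards the fixed jaw; 40 mm above the bed. With the jaw fully back it is 115 mm from the fixed jaw.
- clamp_jaw (a joint): travel of the moving jaw, m: 0 fully back (open), up to 0.100; a return spring of about 5 N pulls it back, a ratchet with 6 mm teeth holds it.
- clamp_pad (a joint): how far the sprung orange pad is pressed into the jaw, m: 0 free, 0.014 fully in; about 0.9 N per mm.
- trigger (a joint): red pump lever above the clamp's rear end, rad: 0 at rest (raised), 0.52 fully down; spring return. One full press advances the jaw 12 mm (two teeth) and takes 4 to 15 N at trigger_top; short presses may advance it one tooth (6 mm) or none. Once the pad is fully in, a press stops early.
- trigger_top (a point): pressing point on top of the trigger lever (22 mm wide), 100 mm from its pivot, towards the clamp's -x; about 144 mm above the table at rest, some 50 mm lower when fully pressed. Press straight down.
- release (a joint): yellow release lever, rad: 0 to 0.19 at rest (it rides on the teeth), 0.45 fully down; the jaw is free above about 0.3 and then slides back by itself in 1 to 2 s; spring return.
- release_top (a point): pressing point on top of the yellow release paddle (34 by 30 mm), on the clamp's -y side; about 94 mm above the table, goes down 20 mm; takes 2 to 8 N. Press straight down.
- lamp_a: brass table lamp, bystander, 257 mm high, foot 104 mm and head 110 mm across; origin under its foot.
- lamp_b: brass table lamp, bystander, as lamp_a.
- lamp_c: brass table lamp, bystander, as lamp_a.
Mind the look-alikes: they are no part of the job. Several things look just like the supply_rack: the one meant starts nearest to the robot's base. Leave any green look-alike of the plate_a alone.

How it is judged:
By the outcome, as a careful person would: the job done as asked, in the order asked, and still so for the second after the job is handed in, with the robot touching nothing.
Of plate_a, plate_b, plate_c only 2 to 3 are there at a start; the rules pass over those that are not, and their reading is None.
At some moment in a run one of supply_rack, drying_rack may be knocked a few centimetres aside while the robot is not near it.
It also fails if it takes over 210 s, if anything falls off the work surface, if the arm or the gripper's body presses on something with over 40 N, if the wrist force passes 120 N, or if a joint passes its speed limit or range.

## Working session

There is one attempt and no reset: what is moved stays moved. The work goes in short steps, Python scripts to look and compute and a tool call to move; the robot and the scene stay as the last step left them, time stands still between calls to the robot, and variables do not carry over. Pictures are saved under pics/ and viewed, at most 16 in all, crops included, and the job is handed in when it is done.

Besides the shell and the picture viewer there is one more tool, called as a command line: name --pt "numbers of a row" for each row, then --argument value for the rest. step_arm: Moves the arm, as the interface text tells. Shift numbers are shares of 0.2 m and turn numbers shares of pi rad, none past 1 either way. Its arguments: {"type":"object","properties":{"series":{"type":"array"},"squeeze":{"type":"number"}},"required":["series"]}

```bash
ls; mkdir -p pics; cat > h.py <<'E'
import numpy as np, cv2
from plant import readout, camera, order
def shot(n,tag):
    c=camera(n); cv2.imwrite(f'pics/{tag}.png',c['color']); np.savez(f'pics/{tag}.npz',**c); return c
def load(tag): return dict(np.load(f'pics/{tag}.npz'))
def RT(c):
    R,_=cv2.Rodrigues(np.array(c['rvec'],float)); return R,np.array(c['tvec'],float).ravel()
def ray(c,u,v,z):
    R,t=RT(c); d=R.T@np.array([(u-c['cx'])/c['fx'],(v-c['cy'])/c['fy'],1]); o=-R.T@t
    return o+d*(z-o[2])/d[2]
def cloud(c):
    R,t=RT(c); D=c['depth'].astype(float); v,u=np.indices(D.shape)
    P=np.stack([(u-c['cx'])/c['fx']*D,(v-c['cy'])/c['fy']*D,D],-1)
    W=(P-t)@R; W[D==0]=np.nan; return W
def proj(c,P):
    return cv2.projectPoints(np.array(P,float).reshape(-1,3),np.array(c['rvec'],float),np.array(c['tvec'],float),np.array([[c['fx'],0,c['cx']],[0,c['fy'],c['cy']],[0,0,1]],float),None)[0].reshape(-1,2)
E
python3 - <<'E'
from h import *
print(readout.observe())
for n in('top','side'):
    c=shot(n,n+'0'); R,t=RT(c); print(n,-R.T@t,R[2],c['fx'])
E
```

```text
pics
{'time': 0.0, 'joint_positions': array([ 1.09498420e+00,  3.20273381e-01,  1.56569820e+00,  9.85045860e-06,
        1.25739016e+00, -2.00214919e-02]), 'joint_vel': array([-0.00012112, -0.00085326, -0.00079188, -0.00045996,  0.00031036,
       -0.00229422]), 'effort': array([-2.11392995e-03, -4.12466311e+01, -2.31972992e+01,  7.24141463e-02,
        4.60470014e-02, -1.56354772e-04]), 'position': array([0.25286996, 0.51583702, 0.21312348]), 'eef_rot': array([-3.13982410e+00, -4.47808645e-05,  2.68579894e+00]), 'wrist_force': array([ 0.02252253,  0.3940175 , -0.25005419]), 'wrist_torque': array([0.05625436, 0.01117708, 0.02007263]), 'grip_force': 0.0, 'opening': 0.09119355029096285}
top [0.34138062 0.0739069  1.33377683] [ 0.13461087 -0.01493412 -0.99078599] 507.6675714211409
side [0.47239032 1.13522813 0.88835603] [ 0.0407468  -0.8153859  -0.57748206] 425.2525376626509
```

View pics/top0.png

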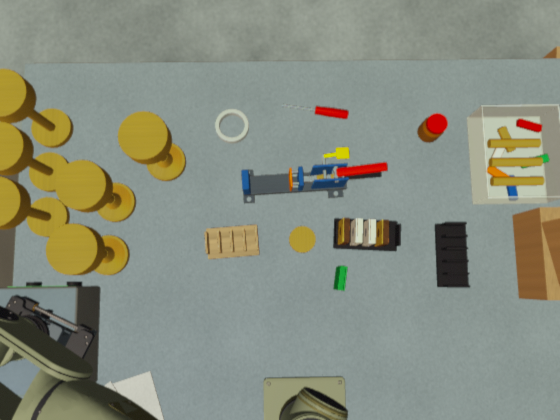

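View pics/side0.png

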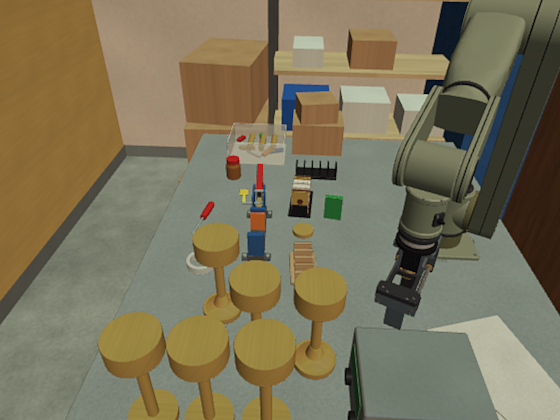

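The top view shows the clamp (fixed jaw at 248,182; trigger at 385,167), the drying rack (232,241), the supply rack with plates (366,234) and the look-alike black rack (452,254). The lamps are to the left, near the arm. The side view agrees. I'll zoom in next.

```bash
python3 - <<'E'
from h import *
c=load('top0'); im=c['color']
cv2.imwrite('pics/z1.png',cv2.resize(im[140:290,195:415],None,fx=3.6,fy=3.6,interpolation=cv2.INTER_CUBIC))
W=cloud(c)
for u,v in [(248,182),(270,184),(292,180),(340,152),(383,167),(366,234),(345,232),(357,232),(371,232),(384,232),(398,240),(232,241),(302,239),(341,278),(452,254),(150,130),(88,185),(80,250)]:
    print((u,v),im[v,u],W[v,u].round(3))
E
```

```text
(248, 182) [118  74  30] [0.587 0.132 0.102]
(270, 184) [88 86 79] [0.597 0.078 0.022]
(292, 180) [ 46  86 141] [0.593 0.022 0.089]
(340, 152) [  0 206 211] [ 0.662 -0.099  0.093]
(383, 167) [  0  13 211] [ 0.61  -0.194  0.146]
(366, 234) [104 123 134] [ 0.457 -0.161  0.069]
(345, 232) [33 60 95] [ 0.459 -0.104  0.104]
(357, 232) [170 193 194] [ 0.459 -0.134  0.1  ]
(371, 232) [190 214 207] [ 0.458 -0.166  0.108]
(384, 232) [34 63 97] [ 0.458 -0.2    0.099]
(398, 240) [25 24 26] [ 0.442 -0.245  0.051]
(232, 241) [ 72 121 149] [0.446 0.176 0.044]
(302, 239) [ 51 151 173] [ 0.451 -0.004  0.015]
(341, 278) [ 60 161  27] [ 0.348 -0.092  0.094]
(452, 254) [34 36 39] [ 0.406 -0.395  0.01 ]
(150, 130) [ 49 152 175] [0.674 0.337 0.257]
(88, 185) [ 49 148 171] [0.554 0.468 0.255]
(80, 250) [ 51 148 171] [0.415 0.48  0.257]
```

View pics/z1.png

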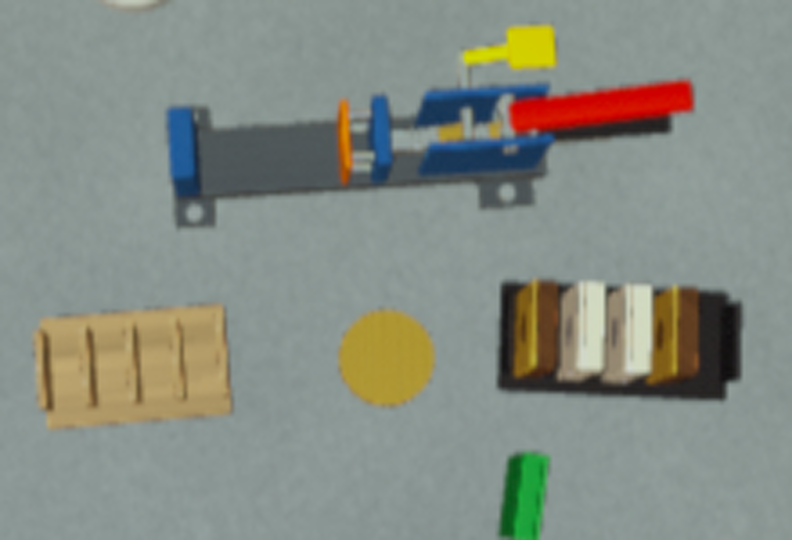

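The crop shows walnut plates in slots 1 and 4 from the left (crop x≈535 and 675), whites in slots 2 and 3, and slot 5 empty. There are two walnut plates. Next I'll measure.

```bash
cat >> h.py <<'E'
def comps(c,m,z,box,mina=12):
    """mask -> components, rays onto plane z, minAreaRect in world mm, within box x0,x1,y0,y1"""
    out=[]; n,L,S,_=cv2.connectedComponentsWithStats(m.astype(np.uint8),connectivity=4)
    for i in range(1,n):
        if S[i,4]<mina: continue
        v,u=np.nonzero(L==i)
        cs=np.concatenate([np.c_[u+a,v+b] for a in(-.5,.5) for b in(-.5,.5)])
        P=np.array([ray(c,a,b,z)[:2] for a,b in cs])
        q=P.mean(0)
        if not(box[0]<q[0]<box[1] and box[2]<q[1]<box[3]): continue
        (x,y),(w,h),a=cv2.minAreaRect((P*1000).astype(np.float32))
        if w<h: w,h,a=h,w,a-90
        out.append((round(x),round(y),round(w),round(h),round((a+90)%180-90,1),int(S[i,4])))
    return out
def masks(c):
    hsv=cv2.cvtColor(c['color'],cv2.COLOR_BGR2HSV).astype(int); H,S,V=hsv[...,0],hsv[...,1],hsv[...,2]
    return H,S,V
E
python3 - <<'E'
from h import *
c=load('top0'); H,S,V=masks(c); W=cloud(c); im=c['color'].astype(int)
B=(0.33,.75,-.3,.26)
R=(0.38,.52,-.28,-.05)
for v in (228,236): print('row',v,[tuple(im[v,u]) for u in range(336,404)][::1] if v==236 else '')
print('white',comps(c,(S<50)&(V>180),.102,R))
print('walnut',comps(c,(S>120)&(V<110)&(H<20)&(V>60),.102,R))
print('black',comps(c,(V<50)&(S<90),.012,R))
print('blue',comps(c,(S>140)&(abs(H-105)<12),.1,B))
print('orange',comps(c,(S>200)&(H>5)&(H<16)&(V>150),.094,B))
print('red',comps(c,(S>200)&(H<3),.14,B),'yel',comps(c,(S>200)&(abs(H-30)<4),.094,B))
print('dry top',comps(c,(H>8)&(H<22)&(S>80)&(V>90),.012,(.38,.5,.1,.26)))
print('green',comps(c,(abs(H-60)<15)&(S>120),.09,B))
E
```

```text
row 228 
row 236 [(np.int64(33), np.int64(37), np.int64(40)), (np.int64(35), np.int64(46), np.int64(59)), (np.int64(19), np.int64(72), np.int64(102)), (np.int64(23), np.int64(92), np.int64(126)), (np.int64(21), np.int64(93), np.int64(127)), (np.int64(22), np.int64(103), np.int64(135)), (np.int64(37), np.int64(133), np.int64(159)), (np.int64(45), np.int64(144), np.int64(168)), (np.int64(39), np.int64(86), np.int64(118)), (np.int64(34), np.int64(65), np.int64(101)), (np.int64(33), np.int64(64), np.int64(99)), (np.int64(33), np.int64(63), np.int64(98)), (np.int64(34), np.int64(61), np.int64(95)), (np.int64(38), np.int64(56), np.int64(83)), (np.int64(66), np.int64(80), np.int64(90)), (np.int64(108), np.int64(130), np.int64(143)), (np.int64(107), np.int64(127), np.int64(140)), (np.int64(111), np.int64(132), np.int64(145)), (np.int64(118), np.int64(142), np.int64(154)), (np.int64(149), np.int64(172), np.int64(177)), (np.int64(194), np.int64(209), np.int64(205)), (np.int64(187), np.int64(206), np.int64(200)), (np.int64(192), np.int64(215), np.int64(208)), (np.int64(192), np.int64(216), np.i
[... 1853 characters left out ...]
(80), np.int64(74)), (np.int64(141), np.int64(146), np.int64(133)), (np.int64(145), np.int64(148), np.int64(136)), (np.int64(143), np.int64(146), np.int64(135))]
white [(464, -138, 62, 19, -5.1, 166), (461, -170, 62, 19, -4.8, 164)]
walnut [(459, -107, 70, 26, -16.4, 137), (468, -90, 44, 7, -1.9, 31), (454, -192, 65, 37, -2.6, 133), (457, -185, 20, 7, -2.4, 16)]
black [(460, -173, 174, 77, 86.1, 496)]
blue [(620, -68, 93, 23, -84.0, 171), (596, 2, 58, 15, -1.2, 101), (589, 138, 61, 20, -0.4, 160), (582, -71, 94, 24, -85.2, 255)]
orange []
red [(606, -145, 121, 24, -83.5, 331)] yel [(659, -89, 63, 28, 89.3, 167)]
dry top [(448, 180, 139, 81, -86.2, 1525)]
green [(350, -90, 60, 29, -9.1, 253)]
```

```bash
python3 - <<'E'
from h import *
c=load('top0'); H,S,V=masks(c); W=cloud(c); im=c['color'].astype(float)
R=(0.38,.52,-.28,-.05)
m=(im[...,1]/im[...,2]<.68)&(V>70)&(V<112)&(S>120)
print('walnut',comps(c,m,.102,R))
# bed edges
E1=[];E2=[]
for u in range(254,288,2):
    g=V[165:205,u].astype(float); k=np.nonzero(g<112)[0]
    def sub(i,j): # crossing between rows i,j
        return 165+i+(112-g[i])/(g[j]-g[i])*(j-i)
    E1.append(ray(c,u,sub(k[0]-1,k[0]),.02)[:2]); E2.append(ray(c,u,sub(k[-1],k[-1]+1),.02)[:2])
for E in(E1,E2):
    E=np.array(E)*1000; p=np.polyfit(E[:,1],E[:,0],1); r=E[:,0]-np.polyval(p,E[:,1]); print('edge x=%.4f y+%.1f'%tuple(p),np.abs(r).max().round(1))
# fixed jaw top: blue brightness profile
b=(S>140)&(abs(H-105)<12)
for v in(175,182,189):
    us=[u for u in range(236,262) if b[v,u]]; print(v,us[0],us[-1],[tuple(im[v,u].astype(int).tolist()) for u in (us[0],us[2],us[-3],us[-1])],[W[v,u].round(3).tolist() for u in(us[1],us[-2])])
# orange
print(comps(c,(S>120)&(H>3)&(H<20)&(V>110),.094,(.55,.65,-.05,.06)))
# drying rack angle/pos via dividers (depth) and mask base corners
q=(W[...,2]>.035)&(W[...,2]<.065)&(W[...,1]>.1)&(W[...,1]<.26)&(W[...,0]>.39)&(W[...,0]<.5)
print('dry dividers',comps(c,q,.052,(.38,.5,.1,.26)))
E
```

```text
walnut [(461, -108, 63, 18, -9.0, 115), (457, -203, 59, 15, -2.6, 113)]
edge x=-0.0546 y+626.8 0.8
edge x=-0.1230 y+579.2 14.9
175 242 248 [(150, 94, 43), (151, 91, 33), (150, 92, 34), (98, 62, 29)] [[0.605, 0.144, 0.1], [0.604, 0.134, 0.103]]
182 242 248 [(153, 103, 58), (153, 93, 34), (151, 92, 33), (118, 74, 30)] [[0.587, 0.144, 0.099], [0.587, 0.134, 0.1]]
189 243 249 [(123, 81, 43), (116, 72, 28), (109, 68, 26), (67, 44, 23)] [[0.571, 0.142, 0.095], [0.573, 0.133, 0.084]]
[(595, 26, 58, 10, -1.1, 78)]
dry dividers [(454, 114, 57, 9, 4.1, 57), (452, 145, 57, 10, 4.0, 60), (448, 177, 59, 10, 3.8, 61), (446, 210, 58, 10, 0.0, 68), (444, 241, 59, 11, 3.8, 71)]
```

```bash
cat >> h.py <<'E'
from scipy.spatial.transform import Rotation as Ro
def rel(p,yaw_deg):
    s=readout.observe(); R0=Ro.from_euler('xyz',s['eef_rot']); R1=Ro.from_euler('xyz',[np.pi,0,np.radians(yaw_deg)])
    print('now',s['position'].round(4),np.degrees(s['eef_rot']).round(1),'t',round(s['time'],1),'F',s['wrist_force'].round(1),'op',round(s['opening'],4))
    print('shift',(R0.inv().apply(np.array(p)-s['position'])/.2).round(3),'turn',((R0.inv()*R1).as_rotvec()/np.pi).round(3))
E
python3 - <<'E'
from h import *
c=load('top0'); H,S,V=masks(c); 
E2=[]
for u in range(262,288,2):
    g=V[165:205,u].astype(float); k=np.nonzero(g<112)[0]; i=k[-1]
    E2.append(ray(c,u,165+i+(112-g[i])/(g[i+1]-g[i]),.02)[:2])
E=np.array(E2)*1000; p=np.polyfit(E[:,1],E[:,0],1); print('edge2',p,np.abs(E[:,0]-np.polyval(p,E[:,1])).max())
b=(S>140)&(abs(H-105)<12)
for u in (243,244,245,246,247,248):
    v=np.nonzero(b[160:205,u])[0]+160; print(u,v[0],v[-1],(ray(c,u,v[0]-.5,.1)*1000).round()[:2],(ray(c,u,v[-1]+.5,.1)*1000).round()[:2])
E
```

```text
edge2 [-5.33732038e-02  5.74826388e+02] 0.5248849706952115
243 170 189 [619. 144.] [569. 144.]
244 170 193 [619. 141.] [558. 142.]
245 170 193 [619. 139.] [558. 139.]
246 170 193 [619. 136.] [558. 137.]
247 170 193 [619. 134.] [558. 134.]
248 174 193 [609. 132.] [558. 132.]
```

step_arm --pt "1 0 0 -0.25 0 0 0" --pt "1 0 0 -0.5 0 0 0" --pt "1 0 0 -0.75 0 0 0" --pt "1 -0.17 -0.17 -0.9 0 0 0.045" --pt "1 -0.34 -0.34 -0.9 0 0 0.09" --pt "1 -0.5 -0.5 -0.9 0 0 0.135" --pt "1 -0.67 -0.67 -0.9 0 0 0.18" --pt "1 -0.85 -0.85 -0.9 0 0 0.22" --squeeze 20

```text
time: 0.9
position: [0.3307, 0.2879, 0.3937]
eef_rot: [-3.141, 0.0, 1.99]
wrist_force: [1.3, 0.0, 0.5]
opening: 0.0915
grip_force: 0.0
```

```bash
python3 -c "
from h import *
rel([.463,-.107,.2],84)"
```

```text
now [0.3307 0.2879 0.3937] [-180.    0.  114.] t 0.9 F [1.3 0.  0.5] op 0.0915
shift [-2.072 -0.199  0.969] turn [-0.     0.     0.167]
```

step_arm --pt "1 -0.25 0 0 0 0 0.045" --pt "1 -0.5 0 0 0 0 0.09" --pt "1 -0.75 -0.05 0 0 0 0.13" --pt "1 -1 -0.1 0 0 0 0.167" --pt "1 -1 -0.1 0 0 0 0.167" --pt "1 -1 -0.1 0 0 0 0.167" --pt "1 -1 -0.1 0 0 0 0.167" --pt "1 -1 -0.1 0 0 0 0.167"

```text
time: 1.7
position: [0.3944, 0.1005, 0.3938]
eef_rot: [-3.141, -0.0, 1.473]
wrist_force: [1.0, 0.1, -0.2]
opening: 0.0912
grip_force: 0.0
```

step_arm --pt "1 -0.25 0.1 0 0 0 0" --pt "1 -0.5 0.2 0 0 0 0" --pt "1 -0.75 0.3 0.2 0 0 0" --pt "1 -0.98 0.45 0.4 0 0 0" --pt "1 -0.98 0.45 0.6 0 0 0" --pt "1 -0.98 0.45 0.8 0 0 0" --pt "1 -0.98 0.45 0.9 0 0 0" --pt "1 -0.98 0.45 0.9 0 0 0"

```text
time: 2.5
position: [0.462, -0.1031, 0.2097]
eef_rot: [-3.131, -0.002, 1.472]
wrist_force: [-0.1, 0.3, 0.5]
opening: 0.0916
grip_force: 0.0
```

```bash
python3 -c "
from h import *
rel([.463,-.107,.062],84)
c=shot('top','top1');H,S,V=masks(c);im=c['color'].astype(float)
s=shot('side','side1')
cv2.imwrite('pics/z2.png',np.hstack([cv2.resize(c['color'][150:290,200:420],(400,255)),cv2.resize(s['color'][150:290,200:420],(400,255))]))
"
```

```text
now [ 0.462  -0.1031  0.2097] [-1.794e+02 -1.000e-01  8.440e+01] t 2.5 F [-0.1  0.3  0.5] op 0.0916
shift [-0.02   0.015  0.738] turn [-0.003 -0.001  0.002]
```

View pics/z2.png

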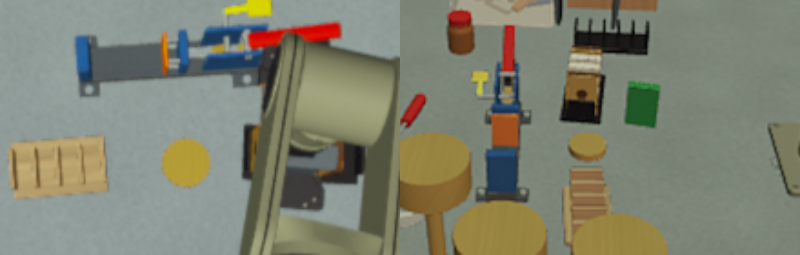

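The arm hides the rack from above. The side view shows the plates still standing, with brass plate 1 nearest. I'll go down and grip it.

step_arm --pt "1 -0.02 0.015 0.2 0 0 0" --pt "1 -0.02 0.015 0.4 0 0 0" --pt "1 -0.02 0.015 0.55 0 0 0" --pt "1 -0.02 0.015 0.65 0 0 0" --pt "1 -0.02 0.015 0.74 0 0 0" --pt "1 -0.02 0.015 0.74 0 0 0" --pt "-1 -0.02 0.015 0.74 0 0 0" --pt "-1 -0.02 0.015 0.74 0 0 0" --squeeze 20

```text
time: 3.4
position: [0.4689, -0.1093, 0.068]
eef_rot: [3.137, 0.001, 1.471]
wrist_force: [-0.2, -0.4, 0.5]
opening: 0.0782
grip_force: 0.0
```

step_arm --pt "-1 0 0 0 0 0 0" --pt "-1 0 0 0 0 0 0" --pt "-1 0 0 0 0 0 0" --pt "-1 0 0 0 0 0 0" --pt "-1 0 0 0 0 0 0" --pt "-1 0 0 0 0 0 0" --pt "-1 0 0 0 0 0 0" --pt "-1 0 0 0 0 0 0" --squeeze 20

```text
time: 4.2
position: [0.4673, -0.1092, 0.0667]
eef_rot: [3.141, -0.0, 1.47]
wrist_force: [-2.3, 0.3, 5.8]
opening: 0.0602
grip_force: 20.0
```

step_arm --pt "-1 0 0 -0.1 0 0 0" --pt "-1 0 0 -0.2 0 0 0" --pt "-1 0 0 -0.35 0 0 0" --pt "-1 0 0 -0.5 0 0 0" --pt "-1 0 0 -0.65 0 0 0" --pt "-1 0 0 -0.75 0 0 0" --pt "-1 0 0 -0.75 0 0 0" --pt "-1 0 0 -0.75 0 0 0" --squeeze 20

```text
time: 5.0
position: [0.4665, -0.1091, 0.2151]
eef_rot: [-3.141, -0.0, 1.47]
wrist_force: [-0.2, -0.0, -2.2]
opening: 0.0602
grip_force: 20.0
```

```bash
python3 -c "
from h import *
# clamp: centreline x=.6008-.054y, yaw 93.1; fixed face y .131
rel([.5945,.117,.2167],93.1)
s=shot('side','side2')
cv2.imwrite('pics/z3.png',cv2.resize(s['color'][60:290,180:420],(720,690))[:600])
"
```

```text
now [ 0.4665 -0.1091  0.2151] [-179.9   -0.    84.2] t 5.0 F [-0.2 -0.  -2.2] op 0.0602
shift [ 1.189  0.523 -0.008] turn [-0.    -0.    -0.049]
```

View pics/z3.png

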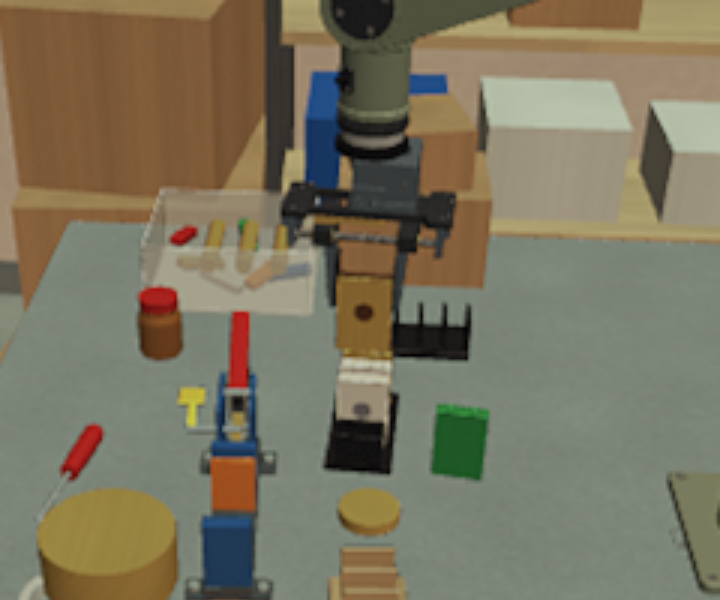

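Side view: brass plate 1 is held upright between the fingers, and the white plates and rack are undisturbed. I'm carrying it to the clamp.

step_arm --pt "-1 0.2 0.1 0 0 0 0" --pt "-1 0.4 0.2 0 0 0 -0.025" --pt "-1 0.6 0.3 0 0 0 -0.049" --pt "-1 0.8 0.42 0 0 0 -0.049" --pt "-1 1 0.52 0 0 0 -0.049" --pt "-1 1 0.52 0 0 0 -0.049" --pt "-1 1 0.52 0 0 0 -0.049" --pt "-1 1 0.52 0 0 0 -0.049" --squeeze 20

```text
time: 5.85
position: [0.5895, 0.0785, 0.2146]
eef_rot: [-3.138, 0.001, 1.623]
wrist_force: [-0.1, -0.2, -1.8]
opening: 0.0605
grip_force: 20.0
```

```bash
python3 -c "
from h import *
rel([.5945,.117,.0757],93.1)
c=shot('top','top3')
cv2.imwrite('pics/z4.png',cv2.resize(c['color'][140:290,195:415],None,fx=3.2,fy=3.2))
"
```

```text
now [0.5895 0.0785 0.2146] [-179.8    0.    93. ] t 5.8 F [-0.1 -0.2 -1.8] op 0.0605
shift [0.192 0.038 0.694] turn [-0.001  0.    -0.   ]
```

View pics/z4.png

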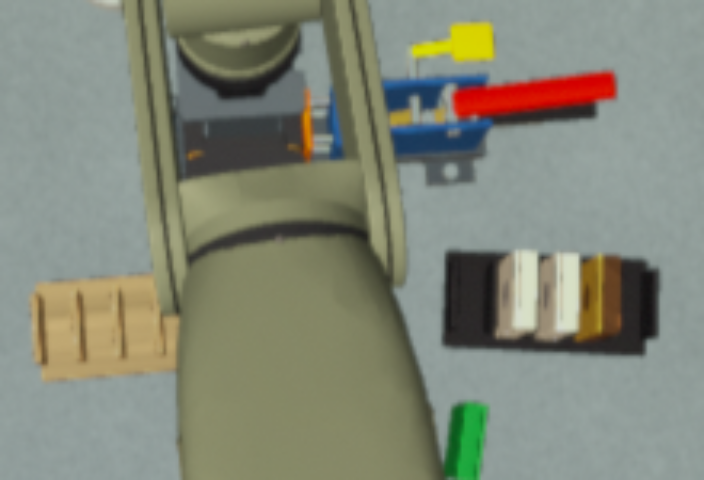

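Top view: the supply rack has slot 1 empty, and the whites and walnut 2 (crop 600,295) are in place. The arm hides the bed. I'm lowering the plate.

step_arm --pt "-1 0.19 0.04 0 0 0 0" --pt "-1 0.19 0.04 0.2 0 0 0" --pt "-1 0.19 0.04 0.35 0 0 0" --pt "-1 0.19 0.04 0.5 0 0 0" --pt "-1 0.19 0.04 0.6 0 0 0" --pt "-1 0.19 0.04 0.66 0 0 0" --pt "-1 0.19 0.04 0.69 0 0 0" --pt "-1 0.19 0.04 0.69 0 0 0" --squeeze 20

```text
time: 6.7
position: [0.5965, 0.1172, 0.0779]
eef_rot: [-3.141, -0.0, 1.623]
wrist_force: [0.6, 0.8, -0.9]
opening: 0.0601
grip_force: 20.0
```

```bash
python3 -c "
from h import *
rel([.5945,.117,.0747],93.1)
c=shot('side','side3')
cv2.imwrite('pics/z5.png',cv2.resize(c['color'][150:290,190:340],None,fx=4,fy=4))
"
```

```text
now [0.5965 0.1172 0.0779] [-180.   -0.   93.] t 6.7 F [ 0.6  0.8 -0.9] op 0.0601
shift [-0.    -0.01   0.016] turn [-0.    -0.    -0.001]
```

View pics/z5.png

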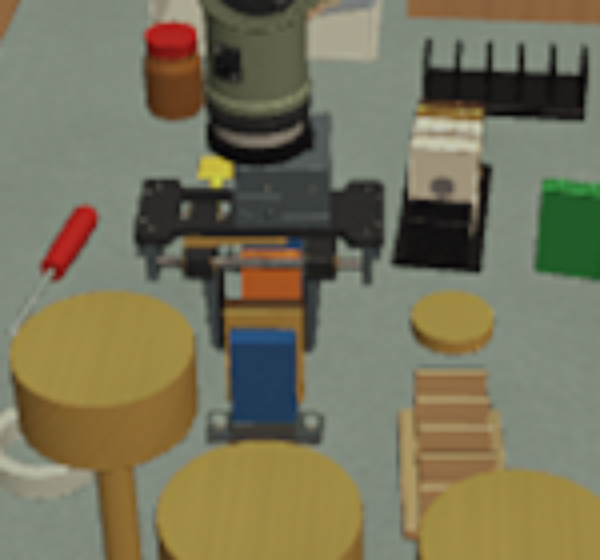

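Side view: the plate is between the jaws just behind the fixed jaw (crop 263,340), upright. I'll set it down and release.

step_arm --pt "-1 0 -0.01 0.01 0 0 0" --pt "-1 0 -0.01 0.018 0 0 0" --pt "-1 0 -0.01 0.018 0 0 0" --pt "1 0 -0.01 0.018 0 0 0" --pt "1 0 -0.01 0.018 0 0 0" --pt "1 0 -0.01 0.018 0 0 0" --pt "1 0 -0.01 0.018 0 0 0" --pt "1 0 -0.01 0.018 0 0 0" --squeeze 20

```text
time: 7.55
position: [0.5947, 0.1177, 0.0744]
eef_rot: [3.141, -0.0, 1.624]
wrist_force: [0.5, -0.5, -0.1]
opening: 0.0907
grip_force: 0.0
```

step_arm --pt "1 0 0 -0.1 0 0 0" --pt "1 0 0 -0.3 0 0 0" --pt "1 0 0 -0.5 0 0 0" --pt "1 0 0 -0.75 0 0 0" --pt "1 -0.25 0 -0.75 0 0 0" --pt "1 -0.5 0 -0.75 0 0 0" --pt "1 -0.75 0 -0.75 0 0 0" --pt "1 -1 0 -0.75 0 0 0"

```text
time: 8.35
position: [0.6051, -0.0838, 0.2246]
eef_rot: [3.141, 0.0, 1.625]
wrist_force: [0.2, 0.3, -0.7]
opening: 0.091
grip_force: 0.0
```

```bash
python3 -c "
from h import *
rel([.457,-.203,.215],86)
c=shot('top','top4');H,S,V=masks(c);im=c['color'].astype(float)
m=(im[...,1]/im[...,2]<.68)&(V>70)&(V<112)&(S>120)
print('rack',comps(c,m,.102,(0.38,.52,-.28,-.05)),comps(c,(S<50)&(V>180),.102,(0.38,.52,-.28,-.05)))
print('clamp',comps(c,m,.11,(0.5,.7,0.03,.16)))
"
```

```text
now [ 0.6051 -0.0838  0.2246] [180.    0.   93.1] t 8.3 F [ 0.2  0.3 -0.7] op 0.091
shift [-0.555 -0.771  0.048] turn [ 0.    -0.     0.039]
rack [] []
clamp [(590, 117, 62, 14, 3.0, 103)]
```

step_arm --pt "1 -0.1 -0.2 0 0 0 0" --pt "1 -0.2 -0.4 0 0 0 0.02" --pt "1 -0.35 -0.55 0 0 0 0.039" --pt "1 -0.45 -0.7 0.05 0 0 0.039" --pt "1 -0.555 -0.77 0.05 0 0 0.039" --pt "1 -0.555 -0.77 0.05 0 0 0.039" --pt "1 -0.555 -0.77 0.05 0 0 0.039" --pt "1 -0.555 -0.77 0.05 0 0 0.039"

```text
time: 9.2
position: [0.4581, -0.2005, 0.2145]
eef_rot: [3.141, -0.0, 1.502]
wrist_force: [0.3, -0.6, 1.1]
opening: 0.0912
grip_force: 0.0
```

```bash
python3 -c "
from h import *
rel([.458,-.203,.0657],86)
c=load('top3');H,S,V=masks(c);im=c['color'].astype(float);B=(0.38,.52,-.28,-.05)
m=(im[...,1]/im[...,2]<.68)&(V>70)&(V<112)&(S>120)
print('rack',comps(c,m,.102,B),comps(c,(S<50)&(V>180),.102,B),comps(c,(V<50)&(S<90),.012,B))
c=shot('side','side5')
cv2.imwrite('pics/z6.png',cv2.resize(c['color'][90:290,190:360],None,fx=3,fy=3))
"
```

```text
now [ 0.4581 -0.2005  0.2145] [180.   -0.   86.1] t 9.2 F [ 0.3 -0.6  1.1] op 0.0912
shift [-0.013 -0.     0.744] turn [ 0. -0.  0.]
rack [(457, -204, 60, 15, -5.0, 112)] [(464, -137, 62, 20, -2.2, 174), (461, -169, 62, 20, -2.4, 174)] [(461, -173, 174, 76, 86.5, 778)]
```

View pics/z6.png

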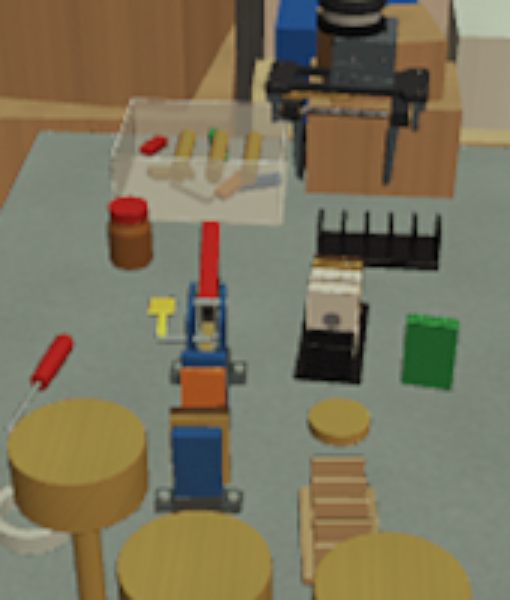

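Side view: plate 1 stands behind the fixed jaw (crop 200,440) with the pad visible, and the racks are unchanged. Now I'll grip plate 2.

step_arm --pt "1 -0.017 0 0.2 0 0 0" --pt "1 -0.017 0 0.4 0 0 0" --pt "1 -0.017 0 0.55 0 0 0" --pt "1 -0.017 0 0.65 0 0 0" --pt "1 -0.017 0 0.74 0 0 0" --pt "1 -0.017 0 0.74 0 0 0" --pt "1 -0.017 0 0.74 0 0 0" --pt "-1 -0.017 0 0.74 0 0 0" --squeeze 20

```text
time: 10.05
position: [0.4583, -0.2046, 0.0674]
eef_rot: [3.139, 0.001, 1.502]
wrist_force: [-0.3, -0.7, -0.2]
opening: 0.0857
grip_force: 0.0
```

step_arm --pt "-1 0 0 0 0 0 0" --pt "-1 0 0 0 0 0 0" --pt "-1 0 0 0 0 0 0" --pt "-1 0 0 0 0 0 0" --pt "-1 0 0 0 0 0 0" --pt "-1 0 0 0 0 0 0" --pt "-1 0 0 0 0 0 0" --pt "-1 0 0 0 0 0 0"

```text
time: 10.85
position: [0.4576, -0.2048, 0.0668]
eef_rot: [3.14, 0.0, 1.501]
wrist_force: [-0.2, -0.4, 5.7]
opening: 0.0598
grip_force: 20.0
```

step_arm --pt "-1 0 0 -0.1 0 0 0" --pt "-1 0 0 -0.2 0 0 0" --pt "-1 0 0 -0.35 0 0 0" --pt "-1 0 0 -0.5 0 0 0" --pt "-1 0 0 -0.65 0 0 0" --pt "-1 0 0 -0.75 0 0 0" --pt "-1 0 0 -0.75 0 0 0" --pt "-1 0 0 -0.75 0 0 0"

```text
time: 11.65
position: [0.4563, -0.2042, 0.2151]
eef_rot: [-3.14, -0.001, 1.501]
wrist_force: [-0.6, -0.0, -1.0]
opening: 0.0599
grip_force: 20.0
```

```bash
python3 -c "
from h import *
rel([.596,.086,.215],93.1)"
```

```text
now [ 0.4563 -0.2042  0.2151] [-179.9   -0.    86. ] t 11.7 F [-0.6 -0.  -1. ] op 0.0599
shift [1.496e+00 5.960e-01 1.000e-03] turn [-0.001 -0.    -0.039]
```

step_arm --pt "-1 0.15 0.05 -0.15 0 0 0" --pt "-1 0.35 0.12 -0.2 0 0 -0.02" --pt "-1 0.55 0.2 -0.2 0 0 -0.039" --pt "-1 0.75 0.32 -0.2 0 0 -0.039" --pt "-1 0.95 0.42 -0.2 0 0 -0.039" --pt "-1 1 0.6 -0.2 0 0 -0.039" --pt "-1 1 0.6 -0.2 0 0 -0.039" --pt "-1 1 0.6 -0.2 0 0 -0.039"

```text
time: 12.45
position: [0.5899, -0.013, 0.2533]
eef_rot: [-3.136, -0.0, 1.625]
wrist_force: [-0.7, 0.8, -0.9]
opening: 0.0601
grip_force: 20.0
```

```bash
python3 -c "
from h import *
rel([.596,.0855,.0757],93.1)"
```

```text
now [ 0.5899 -0.013   0.2533] [-179.7   -0.    93.1] t 12.4 F [-0.7  0.8 -0.9] op 0.0601
shift [0.49  0.062 0.888] turn [-0.002 -0.    -0.   ]
```

step_arm --pt "-1 0.24 0.03 0 0 0 0" --pt "-1 0.49 0.05 0 0 0 0" --pt "-1 0.49 0.05 0.2 0 0 0" --pt "-1 0.49 0.05 0.4 0 0 0" --pt "-1 0.49 0.05 0.6 0 0 0" --pt "-1 0.49 0.05 0.75 0 0 0" --pt "-1 0.49 0.05 0.83 0 0 0" --pt "-1 0.49 0.05 0.87 0 0 0"

```text
time: 13.25
position: [0.5927, 0.0839, 0.0797]
eef_rot: [-3.136, 0.0, 1.623]
wrist_force: [-0.5, 0.6, -1.4]
opening: 0.0601
grip_force: 20.0
```

```bash
python3 -c "
from h import *
rel([.5955,.0855,.0747],93.1)"
```

```text
now [0.5927 0.0839 0.0797] [-179.7    0.    93. ] t 13.2 F [-0.5  0.6 -1.4] op 0.0601
shift [0.007 0.014 0.025] turn [-0.002  0.    -0.001]
```

step_arm --pt "-1 0.005 0.01 0.012 0 0 0" --pt "-1 0.005 0.01 0.024 0 0 0" --pt "-1 0.005 0.01 0.024 0 0 0" --pt "1 0.005 0.01 0.024 0 0 0" --pt "1 0.005 0.01 0.024 0 0 0" --pt "1 0.005 0.01 0.024 0 0 0" --pt "1 0.005 0.01 0.024 0 0 0" --pt "1 0.005 0.01 0.024 0 0 0"

```text
time: 14.05
position: [0.5975, 0.0862, 0.0777]
eef_rot: [3.141, -0.0, 1.624]
wrist_force: [-1.0, 0.7, 0.6]
opening: 0.091
grip_force: 0.0
```

step_arm --pt "1 0 0 -0.1 0 0 0" --pt "1 0 0 -0.3 0 0 0" --pt "1 0 0 -0.5 0 0 0" --pt "1 0 0 -0.75 0 0 0" --pt "0 -0.25 0 -0.75 0 0 0" --pt "-1 -0.5 0 -0.75 0 0 0" --pt "-1 -0.75 0 -0.75 0 0 0" --pt "-1 -1 0 -0.75 0 0 0"

```text
time: 14.85
position: [0.6079, -0.1152, 0.2278]
eef_rot: [3.141, 0.0, 1.625]
wrist_force: [0.8, -0.4, 0.4]
opening: 0.0617
grip_force: 0.0
```

```bash
python3 -c "
from h import *
c=shot('top','top6');H,S,V=masks(c);im=c['color'].astype(float)
m=(im[...,1]/im[...,2]<.68)&(V>70)&(V<112)&(S>120)
print('clamp',comps(c,m,.11,(0.5,.7,0.03,.16)))
s=shot('side','side6')
c=load('top0');H,S,V=masks(c);W=cloud(c);q=W[(S>200)&(H<3)&(W[...,0]>.55)&(W[...,0]<.65)&(W[...,1]<0)]
for a in range(-210,-70,10):
  k=q[(q[:,1]>a/1e3)&(q[:,1]<a/1e3+.01)]
  if len(k): print(a+5,len(k),np.median(k,0).round(4))
c=load('top0');y=W[(S>200)&(abs(H-30)<4)&(W[...,0]>.55)&(W[...,0]<.7)&(W[...,1]<0)]; print('yel',len(y)); 
y=y[y[:,2]>.085]
for a in range(-110,-40,5):
  k=y[(y[:,1]>a/1e3)&(y[:,1]<a/1e3+.005)]
  if len(k): print(a+2.5,len(k),k.min(0).round(3),k.max(0).round(3))
rel([.609,-.185,.2],93.1)
cv2.imwrite('pics/z7.png',cv2.resize(s['color'][120:290,190:360],None,fx=3.4,fy=3.4))
"
```

```text
clamp [(590, 86, 67, 15, -0.7, 96), (586, 117, 70, 14, 3.2, 108)]
-205 1 [ 0.6163 -0.2006  0.1505]
-195 32 [ 0.6116 -0.1941  0.1476]
-185 33 [ 0.6109 -0.1854  0.1449]
-175 36 [ 0.6106 -0.1754  0.1418]
-165 29 [ 0.6118 -0.1652  0.1382]
-155 33 [ 0.6096 -0.1541  0.1351]
-145 30 [ 0.6094 -0.1455  0.1308]
-135 28 [ 0.6101 -0.1346  0.1296]
-125 32 [ 0.6077 -0.1252  0.1262]
-115 26 [ 0.6094 -0.1146  0.1224]
-105 25 [ 0.6093 -0.1046  0.1198]
-95 22 [ 0.6085 -0.0957  0.1181]
-85 6 [ 0.6071 -0.0897  0.1171]
yel 167
-107.5 16 [ 0.649 -0.11   0.085] [ 0.674 -0.105  0.095]
-102.5 19 [ 0.65  -0.105  0.086] [ 0.673 -0.1    0.096]
-97.5 21 [ 0.648 -0.1    0.087] [ 0.673 -0.095  0.095]
-92.5 21 [ 0.648 -0.095  0.087] [ 0.674 -0.09   0.095]
-87.5 11 [ 0.653 -0.09   0.086] [ 0.672 -0.085  0.096]
-82.5 2 [ 0.66  -0.085  0.087] [ 0.661 -0.083  0.09 ]
-77.5 1 [ 0.661 -0.08   0.088] [ 0.661 -0.08   0.088]
-62.5 1 [ 0.657 -0.065  0.085] [ 0.657 -0.065  0.085]
now [ 0.6079 -0.1195  0.2273] [180.    0.2  92.7] t 14.9 F [-0.4  0.5 -0.2] op 0.0539
shift [-0.327 -0.01   0.137] turn [ 0.     0.001 -0.002]
```

View pics/z7.png

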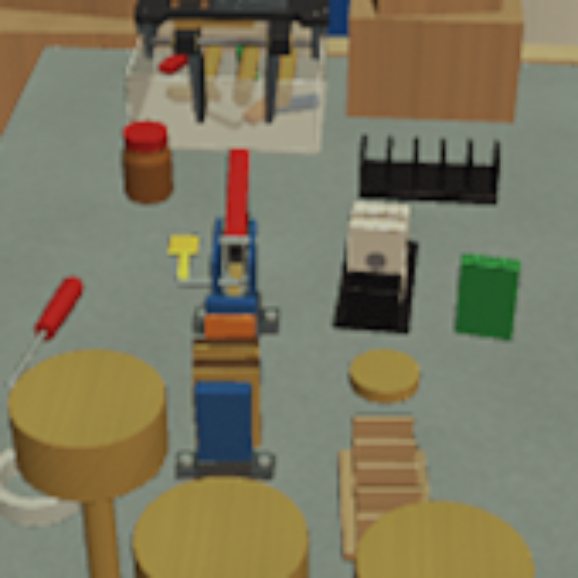

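Side view: both walnut plates stand between the jaws with the pad behind them. The trigger point is about (0.610, -0.182, 0.144). I'm moving above it with the fingers shut.

step_arm --pt "-1 -0.15 0 0 0 0 0" --pt "-1 -0.3 0 0 0 0 0" --pt "-1 -0.3 0 0 0 0 0" --pt "-1 -0.3 0 0.1 0 0 0" --pt "-1 -0.3 0 0.2 0 0 0" --pt "-1 -0.3 0 0.3 0 0 0" --pt "-1 -0.3 0 0.37 0 0 0" --pt "-1 -0.3 0 0.37 0 0 0" --squeeze 10

```text
time: 15.75
position: [0.6098, -0.1715, 0.1512]
eef_rot: [-3.137, -0.003, 1.625]
wrist_force: [-0.6, 0.1, -0.3]
opening: 0.0001
grip_force: 0.0
```

```bash
python3 -c "
from h import *
rel([.610,-.182,.150],93.1)"
```

```text
now [ 0.6098 -0.1715  0.1512] [-1.797e+02 -1.000e-01  9.310e+01] t 15.8 F [-0.6  0.1 -0.3] op 0.0001
shift [-0.052 -0.002  0.006] turn [-0.002 -0.001 -0.   ]
```

step_arm --pt "-1 -0.05 0 0 0 0 0" --pt "-1 -0.05 0 0.06 0 0 0" --pt "-1 -0.05 0 0.12 0 0 0" --pt "-1 -0.05 0 0.18 0 0 0" --pt "-1 -0.05 0 0.24 0 0 0" --pt "-1 -0.05 0 0.28 0 0 0" --pt "-1 -0.05 0 0.285 0 0 0" --pt "-1 -0.05 0 0.285 0 0 0"

```text
time: 16.55
position: [0.6129, -0.1845, 0.0972]
eef_rot: [3.139, 0.002, 1.624]
wrist_force: [-0.0, -2.5, 6.9]
opening: 0.0004
grip_force: 3.5
```

step_arm --pt "-1 0 0 -0.1 0 0 0" --pt "-1 0 0 -0.2 0 0 0" --pt "-1 0 0 -0.28 0 0 0" --pt "-1 0 0 -0.28 0 0 0" --pt "-1 0 0 -0.28 0 0 0" --pt "-1 0 0 -0.28 0 0 0" --pt "-1 0 0 -0.28 0 0 0" --pt "-1 0 0 -0.28 0 0 0"

```text
time: 17.35
position: [0.6114, -0.1833, 0.1516]
eef_rot: [-3.14, -0.001, 1.624]
wrist_force: [-0.5, 0.3, 0.5]
opening: 0.0007
grip_force: 0.0
```

```bash
cat >> h.py <<'E'
def clampstate(tag):
    c=shot('top',tag);H,S,V=masks(c);im=c['color'].astype(float);B=(0.55,.65,-.06,.15)
    print('t',readout.observe()['time'],'moving jaw blue',[k[:4] for k in comps(c,(S>140)&(abs(H-105)<12),.1,B)])
    print('orange',comps(c,(S>120)&(H>3)&(H<12)&(V>110),.094,B))
    m=(im[...,1]/im[...,2]<.68)&(V>70)&(V<112)&(S>120)
    print('walnut',comps(c,m,.11,(0.5,.7,0.03,.16)))
    return c
E
python3 -c "
from h import *
rel([.610,-.182,.150],93.1)
clampstate('top7')"
```

```text
now [ 0.6114 -0.1833  0.1516] [-179.9   -0.    93. ] t 17.4 F [-0.5  0.3  0.5] op 0.0007
shift [ 0.007 -0.007  0.008] turn [-0. -0. -0.]
t 17.4 moving jaw blue [(619, -69, 91, 23), (594, 14, 61, 15), (588, 139, 62, 18)]
orange []
walnut [(590, 87, 67, 12, -0.7, 100), (586, 117, 71, 14, 3.0, 112)]
```

The first press advanced the jaw 12 mm, as expected. I'll do five more.

step_arm --pt "-1 0 0 0.08 0 0 0" --pt "-1 0 0 0.16 0 0 0" --pt "-1 0 0 0.24 0 0 0" --pt "-1 0 0 0.29 0 0 0" --pt "-1 0 0 0.29 0 0 0" --pt "-1 0 0 0.2 0 0 0" --pt "-1 0 0 0.1 0 0 0" --pt "-1 0 0 0 0 0 0"

```text
time: 18.2
position: [0.6116, -0.1834, 0.153]
eef_rot: [-3.141, -0.0, 1.624]
wrist_force: [-0.9, -0.4, 1.0]
opening: 0.0003
grip_force: 0.0
```

step_arm --pt "-1 0 0 0 0 0 0" --pt "-1 0 0 0.1 0 0 0" --pt "-1 0 0 0.2 0 0 0" --pt "-1 0 0 0.29 0 0 0" --pt "-1 0 0 0.29 0 0 0" --pt "-1 0 0 0.2 0 0 0" --pt "-1 0 0 0.1 0 0 0" --pt "-1 0 0 0 0 0 0"

```text
time: 19.0
position: [0.6112, -0.1832, 0.1517]
eef_rot: [-3.14, -0.001, 1.624]
wrist_force: [0.7, -0.7, -0.2]
opening: -0.0001
grip_force: 0.0
```

step_arm --pt "-1 0 0 0 0 0 0" --pt "-1 0 0 0.1 0 0 0" --pt "-1 0 0 0.2 0 0 0" --pt "-1 0 0 0.29 0 0 0" --pt "-1 0 0 0.29 0 0 0" --pt "-1 0 0 0.2 0 0 0" --pt "-1 0 0 0.1 0 0 0" --pt "-1 0 0 0 0 0 0"

```text
time: 19.8
position: [0.6108, -0.1831, 0.1509]
eef_rot: [-3.139, -0.001, 1.624]
wrist_force: [0.2, -0.6, 0.9]
opening: 0.0008
grip_force: 0.0
```

```bash
python3 -c "
from h import *
rel([.610,-.182,.150],93.1)
clampstate('top8')"
```

```text
now [ 0.6108 -0.1831  0.1509] [-1.798e+02 -1.000e-01  9.300e+01] t 19.8 F [ 0.2 -0.6  0.9] op 0.0008
shift [ 0.006 -0.004  0.004] turn [-0.001 -0.    -0.   ]
t 19.85 moving jaw blue [(620, -68, 93, 23), (594, 43, 58, 12), (588, 139, 62, 18)]
orange []
walnut [(590, 86, 67, 15, -0.7, 110), (590, 117, 62, 14, 3.0, 103)]
```

step_arm --pt "-1 0 0 0.1 0 0 0" --pt "-1 0 0 0.2 0 0 0" --pt "-1 0 0 0.29 0 0 0" --pt "-1 0 0 0.29 0 0 0" --pt "-1 0 0 0.29 0 0 0" --pt "-1 0 0 0.15 0 0 0" --pt "-1 0 0 0 0 0 0" --pt "-1 0 0 0 0 0 0"

```text
time: 20.65
position: [0.6136, -0.184, 0.1548]
eef_rot: [3.136, 0.002, 1.624]
wrist_force: [0.2, 0.1, -0.1]
opening: 0.0005
grip_force: 0.0
```

step_arm --pt "-1 0 0 0.1 0 0 0" --pt "-1 0 0 0.2 0 0 0" --pt "-1 0 0 0.29 0 0 0" --pt "-1 0 0 0.29 0 0 0" --pt "-1 0 0 0.29 0 0 0" --pt "-1 0 0 0.15 0 0 0" --pt "-1 0 0 0 0 0 0" --pt "-1 0 0 0 0 0 0"

```text
time: 21.45
position: [0.6134, -0.1839, 0.1545]
eef_rot: [3.136, 0.002, 1.624]
wrist_force: [0.8, -0.2, 0.4]
opening: 0.0007
grip_force: 0.0
```

```bash
python3 -c "
from h import *
clampstate('top9')"
```

```text
t 21.5 moving jaw blue [(619, -69, 91, 23), (593, 55, 60, 12), (588, 139, 62, 18)]
orange []
walnut [(590, 90, 68, 14, 2.5, 114), (586, 117, 71, 14, 3.2, 114)]
```

step_arm --pt "-1 0 0 0.1 0 0 0" --pt "-1 0 0 0.2 0 0 0" --pt "-1 0 0 0.28 0 0 0" --pt "-1 0 0 0.33 0 0 0" --pt "-1 0 0 0.33 0 0 0" --pt "-1 0 0 0.15 0 0 0" --pt "-1 0 0 0 0 0 0" --pt "-1 0 0 0 0 0 0"

```text
time: 22.3
position: [0.6131, -0.1839, 0.1546]
eef_rot: [3.137, 0.002, 1.624]
wrist_force: [0.4, -0.0, 0.3]
opening: 0.0008
grip_force: 0.0
```

```bash
python3 -c "
from h import *
clampstate('top10')"
```

```text
t 22.35 moving jaw blue [(620, -68, 92, 23), (591, 61, 59, 12), (588, 139, 62, 18)]
orange []
walnut [(595, 97, 58, 14, 4.9, 95), (586, 117, 71, 14, 3.0, 112)]
```

step_arm --pt "-1 0 0 0.1 0 0 0" --pt "-1 0 0 0.2 0 0 0" --pt "-1 0 0 0.28 0 0 0" --pt "-1 0 0 0.33 0 0 0" --pt "-1 0 0 0.33 0 0 0" --pt "-1 0 0 0.33 0 0 0" --pt "-1 0 0 0.33 0 0 0" --pt "-1 0 0 0.33 0 0 0"

```text
time: 23.15
position: [0.6124, -0.184, 0.0942]
eef_rot: [3.136, 0.002, 1.624]
wrist_force: [-11.6, 1.2, 48.5]
opening: 0.0005
grip_force: 23.6
```

step_arm --pt "-1 0 0 -0.1 0 0 0" --pt "-1 0 0 -0.2 0 0 0" --pt "-1 0 0 -0.33 0 0 0" --pt "-1 0 0 -0.33 0 0 0" --pt "-1 0 0 -0.33 0 0 0" --pt "-1 0 0 -0.33 0 0 0" --pt "-1 0 0 -0.33 0 0 0" --pt "-1 0 0 -0.33 0 0 0"

```text
time: 23.95
position: [0.611, -0.1832, 0.151]
eef_rot: [-3.139, -0.001, 1.624]
wrist_force: [-0.5, 0.3, 0.8]
opening: -0.0
grip_force: 0.0
```

```bash
python3 -c "
from h import *
clampstate('top11')"
```

```text
t 24.0 moving jaw blue [(620, -68, 92, 23), (591, 67, 58, 12), (589, 140, 61, 16)]
orange []
walnut [(589, 100, 71, 15, 2.3, 108), (586, 118, 71, 13, 3.5, 113)]
```

step_arm --pt "-1 0 0 0.1 0 0 0" --pt "-1 0 0 0.2 0 0 0" --pt "-1 0 0 0.28 0 0 0" --pt "-1 0 0 0.3 0 0 0" --pt "-1 0 0 0.3 0 0 0" --pt "-1 0 0 0.3 0 0 0" --pt "-1 0 0 0.3 0 0 0" --pt "-1 0 0 0.3 0 0 0"

```text
time: 24.8
position: [0.6134, -0.1844, 0.0953]
eef_rot: [3.137, 0.002, 1.624]
wrist_force: [-1.5, -1.0, 10.2]
opening: 0.0005
grip_force: 5.7
```

```bash
python3 -c "
from h import *
clampstate('top12')"
```

```text
t 24.85 moving jaw blue [(621, -68, 93, 23), (592, 75, 58, 12), (589, 140, 61, 16)]
orange []
walnut [(589, 100, 71, 15, 2.7, 107), (586, 119, 70, 13, 3.8, 112)]
```

step_arm --pt "-1 0 0 -0.1 0 0 0" --pt "-1 0 0 -0.2 0 0 0" --pt "-1 0 0 -0.3 0 0 0" --pt "-1 0 0 -0.32 0 0 0" --pt "-1 0 0 -0.32 0 0 0" --pt "-1 0 0 -0.32 0 0 0" --pt "-1 0 0 -0.32 0 0 0" --pt "-1 0 0 -0.32 0 0 0"

```text
time: 25.65
position: [0.6113, -0.1833, 0.1554]
eef_rot: [-3.14, -0.001, 1.624]
wrist_force: [-0.2, 0.5, 0.1]
opening: 0.0003
grip_force: 0.0
```

```bash
python3 -c "
from h import *
c=clampstate('top13')
rel([.610,-.182,.150],93.1)
s=shot('side','side13')
cv2.imwrite('pics/z8.png',np.hstack([cv2.resize(c['color'][150:220,235:335],None,fx=4,fy=4)]+[cv2.resize(s['color'][200:270,210:310],None,fx=4,fy=4)]))
"
```

```text
t 25.7 moving jaw blue [(620, -68, 93, 23), (591, 72, 58, 12), (589, 140, 61, 16)]
orange []
walnut [(589, 100, 71, 15, 2.7, 109), (586, 118, 71, 15, 3.5, 112)]
now [ 0.6114 -0.1833  0.1556] [-179.9   -0.    93. ] t 25.7 F [ 0.4 -0.1 -0.1] op 0.0004
shift [ 0.007 -0.007  0.028] turn [-0. -0. -0.]
```

View pics/z8.png

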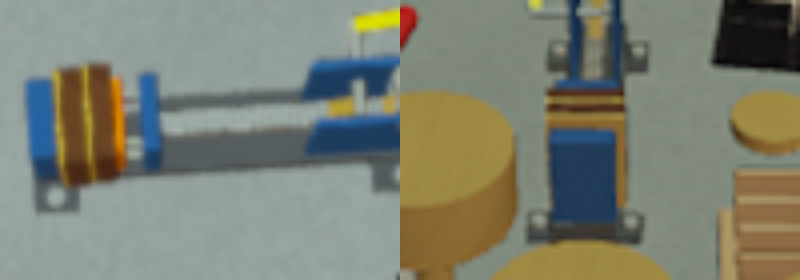

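Top crop: both plates stand parallel, touching each other and the pad at about (60–115, 125), with a small gap left at the fixed jaw. The jaw moves one tooth per press, so I'll keep pumping.

step_arm --pt "-1 0 0 0.12 0 0 0" --pt "-1 0 0 0.24 0 0 0" --pt "-1 0 0 0.32 0 0 0" --pt "-1 0 0 0.32 0 0 0" --pt "-1 0 0 0.32 0 0 0" --pt "-1 0 0 0.32 0 0 0" --pt "-1 0 0 0.15 0 0 0" --pt "-1 0 0 0 0 0 0"

```text
time: 26.55
position: [0.6116, -0.1834, 0.1572]
eef_rot: [-3.141, -0.0, 1.624]
wrist_force: [0.1, 0.3, 0.8]
opening: 0.0008
grip_force: 0.0
```

step_arm --pt "-1 0 0 0.12 0 0 0" --pt "-1 0 0 0.24 0 0 0" --pt "-1 0 0 0.32 0 0 0" --pt "-1 0 0 0.32 0 0 0" --pt "-1 0 0 0.32 0 0 0" --pt "-1 0 0 0.32 0 0 0" --pt "-1 0 0 0.15 0 0 0" --pt "-1 0 0 0 0 0 0"

```text
time: 27.35
position: [0.6119, -0.1836, 0.1582]
eef_rot: [3.141, 0.0, 1.624]
wrist_force: [-0.1, 0.8, -0.3]
opening: -0.0
grip_force: 0.0
```

```bash
python3 -c "
from h import *
c=clampstate('top14')
for t in('top0','top9','top13','top14'):
  c=load(t);print(t)
  for v in (178,182,186):
    r=c['color'][v].astype(int); o=[u for u in range(255,300) if r[u,2]>150 and r[u,0]<70 and r[u,1]<150 and r[u,2]-r[u,1]>75]; b=[u for u in range(255,315) if r[u,0]>r[u,2]+50]
    print(v,'orange',o,'blue',b)
"
```

```text
t 27.4 moving jaw blue [(620, -68, 92, 23), (592, 77, 58, 12), (589, 140, 61, 16)]
orange []
walnut [(589, 100, 71, 15, 2.5, 106), (586, 119, 71, 13, 4.2, 110)]
top0
178 orange [289, 290, 291] blue [298, 299, 300, 301, 302]
182 orange [290, 291] blue [299, 300, 301, 302, 303, 313, 314]
186 orange [290, 291] blue [299, 300, 301, 302, 312, 313, 314]
top9
178 orange [269, 270] blue [277, 278, 279, 280, 281]
182 orange [269, 270] blue [277, 278, 279, 280, 281, 313, 314]
186 orange [269, 270] blue [278, 279, 280, 281, 312, 313, 314]
top13
178 orange [264, 265] blue [270, 271, 272, 273, 274]
182 orange [264, 265] blue [270, 271, 272, 273, 274, 313, 314]
186 orange [264, 265] blue [271, 272, 273, 274, 312, 313, 314]
top14
178 orange [264, 265] blue [268, 269, 270, 271]
182 orange [264, 265] blue [268, 269, 270, 271, 272, 313, 314]
186 orange [264, 265] blue [268, 269, 270, 271, 272, 312, 313, 314]
```

Gap between the jaw and the pad has shrunk from 10.2 px to 5.5 px. That puts the pad about 10 mm in with the trigger released. On to the release lever.

```bash
python3 -c "
from h import *
rel([.662,-.097,.105],93.1)"
```

```text
now [ 0.6146 -0.1844  0.1638] [179.4   0.2  93. ] t 27.4 F [ 1.9 -1.1  3.5] op 0.0008
shift [0.425 0.257 0.295] turn [ 0.003  0.001 -0.   ]
```

step_arm --pt "-1 0.15 0.1 0 0 0 0" --pt "-1 0.3 0.2 0 0 0 0" --pt "-1 0.425 0.257 0 0 0 0" --pt "-1 0.425 0.257 0.1 0 0 0" --pt "-1 0.425 0.257 0.2 0 0 0" --pt "-1 0.425 0.257 0.25 0 0 0" --pt "-1 0.425 0.257 0.25 0 0 0" --pt "-1 0.425 0.257 0.25 0 0 0"

```text
time: 28.2
position: [0.6589, -0.0961, 0.1069]
eef_rot: [3.141, 0.0, 1.624]
wrist_force: [-0.0, 0.5, 0.6]
opening: 0.0008
grip_force: 0.0
```

```bash
python3 -c "
from h import *
rel([.662,-.097,.073],93.1); clampstate('top15')"
```

```text
now [ 0.6589 -0.0961  0.1069] [180.   0.  93.] t 28.2 F [-0.   0.5  0.6] op 0.0008
shift [-0.005  0.015  0.17 ] turn [ 0.  0. -0.]
t 28.25 moving jaw blue [(618, -41, 35, 23), (592, 77, 58, 12), (589, 140, 61, 16), (581, -41, 32, 20)]
orange []
walnut [(590, 100, 68, 15, 2.9, 101), (586, 118, 71, 15, 4.2, 106)]
```

The clamp is holding (jaw at 77). I'll press the release and hold it for about 2 s.

step_arm --pt "-1 0 0.015 0.03 0 0 0" --pt "-1 0 0.015 0.06 0 0 0" --pt "-1 0 0.015 0.09 0 0 0" --pt "-1 0 0.015 0.12 0 0 0" --pt "-1 0 0.015 0.15 0 0 0" --pt "-1 0 0.015 0.17 0 0 0" --pt "-1 0 0.015 0.17 0 0 0" --pt "-1 0 0.015 0.17 0 0 0"

```text
time: 29.05
position: [0.6623, -0.0961, 0.0778]
eef_rot: [3.138, 0.001, 1.624]
wrist_force: [-6.4, -0.9, 24.9]
opening: 0.0009
grip_force: 12.7
```

step_arm --pt "-1 0 0 0 0 0 0" --pt "-1 0 0 0 0 0 0" --pt "-1 0 0 0 0 0 0" --pt "-1 0 0 0 0 0 0" --pt "-1 0 0 0 0 0 0" --pt "-1 0 0 0 0 0 0" --pt "-1 0 0 0 0 0 0" --pt "-1 0 0 0 0 0 0"

```text
time: 29.85
position: [0.6623, -0.0961, 0.0778]
eef_rot: [3.138, 0.001, 1.624]
wrist_force: [-7.4, -0.6, 26.4]
opening: 0.0005
grip_force: 12.7
```

step_arm --pt "-1 0 0 0 0 0 0" --pt "-1 0 0 0 0 0 0" --pt "-1 0 0 0 0 0 0" --pt "-1 0 0 0 0 0 0" --pt "-1 0 0 0 0 0 0" --pt "-1 0 0 0 0 0 0" --pt "-1 0 0 0 0 0 0" --pt "-1 0 0 0 0 0 0"

```text
time: 30.65
position: [0.6623, -0.0961, 0.0778]
eef_rot: [3.138, 0.001, 1.624]
wrist_force: [-6.8, -1.3, 25.1]
opening: 0.0006
grip_force: 12.7
```

```bash
python3 -c "
from h import *
clampstate('top16')
rel([.596,.083,.2],93.1)"
```

```text
t 30.7 moving jaw blue [(617, -40, 36, 23), (595, -11, 58, 15), (589, 140, 61, 16), (581, -41, 32, 20)]
orange []
walnut [(590, 101, 68, 14, 2.7, 101), (586, 119, 70, 13, 3.8, 104)]
now [ 0.6623 -0.0961  0.0778] [1.798e+02 1.000e-01 9.300e+01] t 30.7 F [-7.2 -1.2 24.9] op 0.0001
shift [ 0.911 -0.281 -0.613] turn [ 0.001  0.    -0.   ]
```

The jaw is fully back (at -11) and both plates still stand. I'll lift off and go to the outer plate, offset so the pads touch only that one.

step_arm --pt "-1 0 0 -0.2 0 0 0" --pt "-1 0 0 -0.4 0 0 0" --pt "-1 0 0 -0.65 0 0 0" --pt "1 0.2 -0.1 -0.65 0 0 0" --pt "1 0.4 -0.2 -0.65 0 0 0" --pt "1 0.6 -0.28 -0.65 0 0 0" --pt "1 0.8 -0.28 -0.65 0 0 0" --pt "1 0.95 -0.28 -0.65 0 0 0"

```text
time: 31.5
position: [0.5941, 0.0936, 0.202]
eef_rot: [-3.14, -0.001, 1.625]
wrist_force: [0.5, -0.6, 0.5]
opening: 0.0375
grip_force: 0.0
```

```bash
python3 -c "
from h import *
rel([.597,.0925,.075],93.1)
c=shot('top','top17')
W=cloud(c);H,S,V=masks(c)
q=(W[...,2]>.035)&(W[...,2]<.065)&(W[...,1]>.08)&(W[...,1]<.28)&(W[...,0]>.37)&(W[...,0]<.52)
print('dry dividers',comps(c,q,.052,(.36,.53,.06,.28)))
s=shot('side','side17'); cv2.imwrite('pics/z9.png',cv2.resize(s['color'][150:300,190:360],None,fx=3.5,fy=3.5))"
```

```text
now [0.5941 0.0936 0.202 ] [-1.799e+02 -1.000e-01  9.310e+01] t 31.5 F [ 0.5 -0.6  0.5] op 0.0375
shift [-0.007  0.015  0.635] turn [-0. -0. -0.]
dry dividers [(448, 177, 59, 10, 3.8, 63), (446, 209, 59, 10, 4.1, 66), (444, 240, 59, 11, 3.8, 68)]
```

View pics/z9.png

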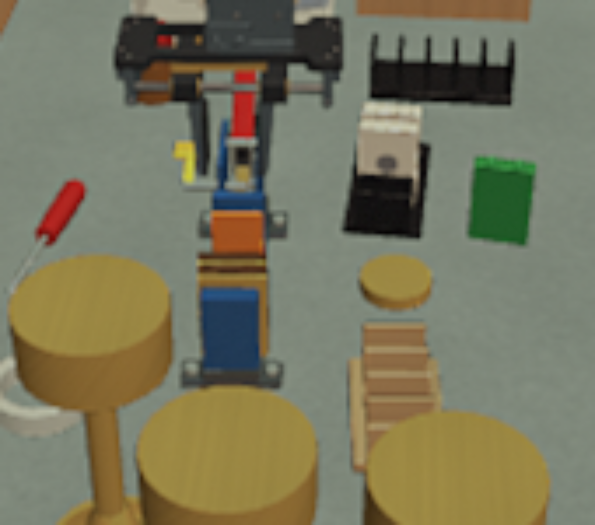

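Side view: the jaw is back and both plates stand upright together (crop 232,270). The drying rack is unmoved. I'm going down.

step_arm --pt "1 -0.005 0.01 0 0 0 0" --pt "1 -0.005 0.01 0 0 0 0" --pt "1 -0.005 0.01 0 0 0 0" --pt "1 -0.005 0.01 0 0 0 0" --pt "1 -0.005 0.01 0.2 0 0 0" --pt "1 -0.005 0.01 0.4 0 0 0" --pt "1 -0.005 0.01 0.55 0 0 0" --pt "1 -0.005 0.01 0.63 0 0 0"

```text
time: 32.4
position: [0.5959, 0.0892, 0.0736]
eef_rot: [-3.137, 0.0, 1.623]
wrist_force: [-0.2, -1.2, -0.3]
opening: 0.0914
grip_force: 0.0
```

step_arm --pt "1 0 0 0 0 0 0" --pt "-1 0 0 0 0 0 0" --pt "-1 0 0 0 0 0 0" --pt "-1 0 0 0 0 0 0" --pt "-1 0 0 0 0 0 0" --pt "-1 0 0 0 0 0 0" --pt "-1 0 0 0 0 0 0" --pt "-1 0 0 0 0 0 0" --squeeze 25

```text
time: 33.2
position: [0.5981, 0.0903, 0.0775]
eef_rot: [3.14, -0.0, 1.624]
wrist_force: [0.3, -0.7, 6.3]
opening: 0.0601
grip_force: 25.0
```

step_arm --pt "-1 -0.02 0 0 0 0 0" --pt "-1 -0.05 0 -0.02 0 0 0" --pt "-1 -0.08 0 -0.1 0 0 0" --pt "-1 -0.08 0 -0.2 0 0 0" --pt "-1 -0.08 0 -0.4 0 0 0" --pt "-1 -0.08 0 -0.6 0 0 0" --pt "-1 -0.08 0 -0.75 0 0 0" --pt "-1 -0.08 0 -0.75 0 0 0"

```text
time: 34.0
position: [0.6007, 0.0739, 0.231]
eef_rot: [3.133, 0.0, 1.624]
wrist_force: [1.6, -0.7, -1.6]
opening: 0.0596
grip_force: 25.0
```

```bash
python3 -c "
from h import *
rel([.451,.17,.23],94.3)
s=shot('side','side18'); cv2.imwrite('pics/z10.png',cv2.resize(s['color'][130:290,190:360],None,fx=3.5,fy=3.5))"
```

```text
now [0.6007 0.0739 0.231 ] [179.5   0.   93. ] t 34.0 F [ 1.6 -0.7 -1.6] op 0.0596
shift [ 0.52  -0.722 -0.001] turn [ 0.003  0.    -0.007]
```

View pics/z10.png

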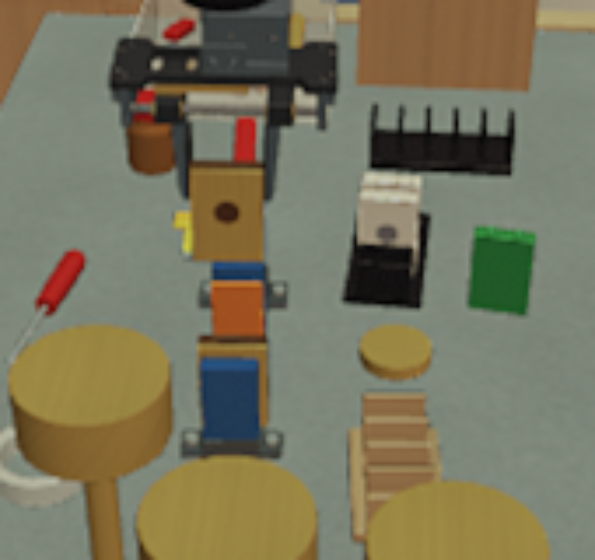

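Side view: only the outer plate was lifted, upright in the fingers, and the other still stands at the fixed jaw. Next I'll get the offset of the plate in the grip and recheck the drying rack.

```bash
python3 -c "
from h import *
c=load('side18');W=cloud(c)
P=W[183:202,249:264].reshape(-1,3);P=P[np.isfinite(P[:,0])]
print('face',np.median(P,0).round(4),P.min(0).round(3),P.max(0).round(3)); print(np.polyfit(P[:,2],P[:,1],1).round(3),np.polyfit(P[:,0],P[:,1],1).round(3))
c=shot('top','top18');H,S,V=masks(c)
print('dry',comps(c,(H>8)&(H<22)&(S>80)&(V>90),.012,(.36,.53,.06,.28),100))
W=cloud(c);q=(W[...,2]>.043)&(W[...,2]<.065)&(W[...,1]>.08)&(W[...,1]<.28)&(W[...,0]>.37)&(W[...,0]<.52)
print('div',comps(c,q,.052,(.36,.53,.06,.28)))
"
```

```text
face [0.5944 0.0977 0.2184] [0.574 0.092 0.183] [0.616 0.104 0.251]
[0.009 0.096] [0.043 0.072]
dry [(448, 187, 126, 80, -86.1, 1302)]
div [(452, 146, 56, 9, 3.7, 54), (449, 178, 56, 9, 3.3, 55), (448, 209, 56, 10, 4.1, 63), (445, 242, 56, 10, 4.9, 56)]
```

```bash
python3 -c "
from h import *
rel([.4535,.1186,.14],94.2)"
```

```text
now [0.598  0.0738 0.2259] [-179.9    0.    93. ] t 34.1 F [ 0.5 -0.1 -1.4] op 0.0596
shift [ 0.262 -0.709  0.43 ] turn [-0.     0.    -0.006]
```

step_arm --pt "-1 0.06 -0.15 0 0 0 0" --pt "-1 0.12 -0.35 0 0 0 -0.006" --pt "-1 0.2 -0.55 0 0 0 -0.006" --pt "-1 0.26 -0.71 0 0 0 -0.006" --pt "-1 0.26 -0.71 0.1 0 0 -0.006" --pt "-1 0.26 -0.71 0.25 0 0 -0.006" --pt "-1 0.26 -0.71 0.42 0 0 -0.006" --pt "-1 0.26 -0.71 0.42 0 0 -0.006"

```text
time: 34.9
position: [0.4487, 0.1172, 0.1369]
eef_rot: [-3.127, 0.002, 1.643]
wrist_force: [-1.0, -0.4, -2.6]
opening: 0.0595
grip_force: 25.0
```

```bash
python3 -c "
from h import *
rel([.4535,.1186,.0715],94.2)
s=shot('side','side19'); W=cloud(s)
cv2.imwrite('pics/z11.png',cv2.resize(s['color'][180:300,250:350],None,fx=5,fy=5))
H,S,V=masks(s)
q=(W[...,0]>.38)&(W[...,0]<.52)&(W[...,1]>.08)&(W[...,1]<.27)
for lo,hi in((.043,.06),):
  m=q&(W[...,2]>lo)&(W[...,2]<hi); print('div side',comps(s,m,.052,(.36,.53,.06,.28)))
m=q&(W[...,2]>.1)&(W[...,2]<.165)&(H>8)&(H<25)&(S>100); P=W[m]; print(len(P),np.median(P,0).round(4))
"
```

```text
now [0.4487 0.1172 0.1369] [-1.792e+02  1.000e-01  9.410e+01] t 34.9 F [-1.  -0.4 -2.6] op 0.0595
shift [0.006 0.029 0.327] turn [-0.005  0.001 -0.   ]
div side [(455, 125, 56, 14, 4.0, 49), (451, 155, 55, 18, 4.0, 64), (450, 187, 57, 18, 4.0, 68), (447, 221, 59, 17, 4.0, 58), (461, 251, 23, 16, 3.9, 21)]
370 [0.4481 0.1416 0.1345]
```

View pics/z11.png

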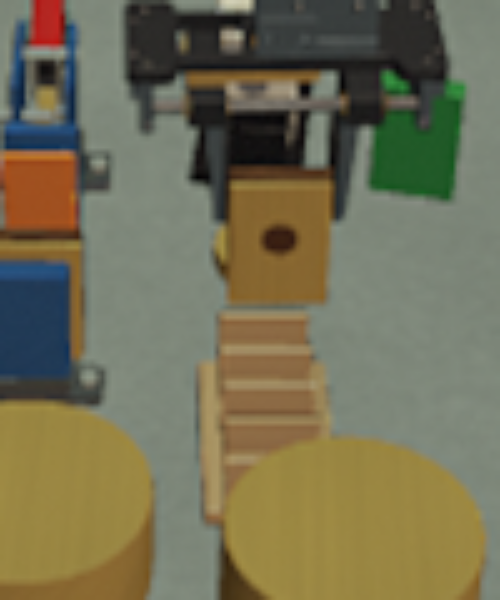

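Side view: the plate hangs upright over the first drying slot. Plate (y≈0.1326) and slot (≈0.134), measured in the same view, agree with the planned small correction. I'm lowering it.

step_arm --pt "-1 0.006 0.025 0 0 0 0" --pt "-1 0.006 0.025 0 0 0 0" --pt "-1 0.006 0.025 0.08 0 0 0" --pt "-1 0.006 0.025 0.14 0 0 0" --pt "-1 0.006 0.025 0.2 0 0 0" --pt "-1 0.006 0.025 0.26 0 0 0" --pt "-1 0.006 0.025 0.3 0 0 0" --pt "-1 0.006 0.025 0.3 0 0 0"

```text
time: 35.75
position: [0.4588, 0.1201, 0.0824]
eef_rot: [-3.141, 0.0, 1.643]
wrist_force: [0.9, -0.1, -0.8]
opening: 0.06
grip_force: 25.0
```

```bash
python3 -c "
from h import *
rel([.453,.1186,.0695],94.2)"
```

```text
now [0.4588 0.1201 0.0824] [-180.     0.    94.1] t 35.8 F [ 0.9 -0.1 -0.8] op 0.06
shift [-0.006 -0.029  0.065] turn [-0.  0. -0.]
```

step_arm --pt "-1 -0.005 -0.02 0.03 0 0 0" --pt "-1 -0.005 -0.02 0.055 0 0 0" --pt "-1 -0.005 -0.02 0.065 0 0 0" --pt "-1 -0.005 -0.02 0.065 0 0 0" --pt "-1 -0.005 -0.02 0.065 0 0 0" --pt "-1 -0.005 -0.02 0.065 0 0 0" --pt "-1 -0.005 -0.02 0.065 0 0 0" --pt "-1 -0.005 -0.02 0.065 0 0 0"

```text
time: 36.55
position: [0.4549, 0.1189, 0.0696]
eef_rot: [3.141, -0.0, 1.643]
wrist_force: [-0.1, -0.1, -1.6]
opening: 0.0598
grip_force: 25.0
```

step_arm --pt "1 0 0 0 0 0 0" --pt "1 0 0 0 0 0 0" --pt "1 0 0 0 0 0 0" --pt "1 0 0 0 0 0 0" --pt "1 0 0 0 0 0 0" --pt "1 0 0 -0.2 0 0 0" --pt "1 0 0 -0.4 0 0 0" --pt "1 0 0 -0.6 0 0 0"

```text
time: 37.35
position: [0.4545, 0.1188, 0.1908]
eef_rot: [-3.141, 0.0, 1.643]
wrist_force: [0.7, -0.0, -0.9]
opening: 0.0912
grip_force: 0.0
```

```bash
python3 -c "
from h import *
rel([.5955,.12,.19],93.1)
s=shot('side','side20'); W=cloud(s)
cv2.imwrite('pics/z12.png',cv2.resize(s['color'][180:300,220:350],None,fx=4.5,fy=4.5))"
```

```text
now [0.4545 0.1188 0.1908] [-180.     0.    94.1] t 37.4 F [ 0.7 -0.  -0.9] op 0.0912
shift [-0.045  0.703  0.004] turn [-0.     0.     0.006]
```

View pics/z12.png

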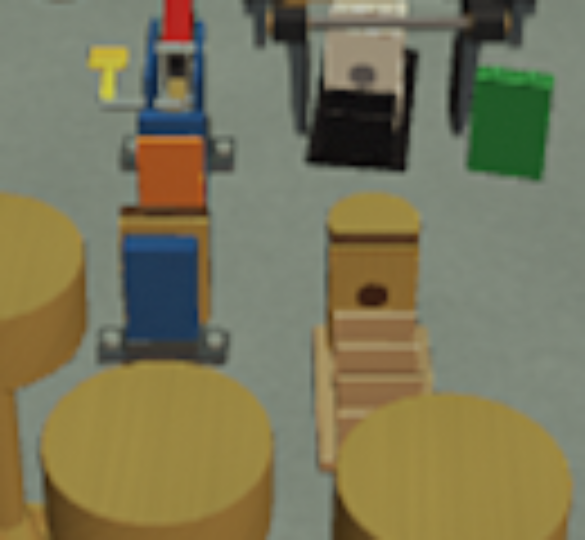

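Side view: plate 2 stands in the drying rack's first slot (crop 373,270). Plate 1 is next.

step_arm --pt "1 -0.01 0.2 0 0 0 0" --pt "1 -0.03 0.4 0 0 0 0" --pt "1 -0.045 0.6 0 0 0 0.006" --pt "1 -0.045 0.71 0 0 0 0.006" --pt "1 -0.045 0.71 0.1 0 0 0.006" --pt "1 -0.045 0.71 0.25 0 0 0.006" --pt "1 -0.045 0.71 0.45 0 0 0.006" --pt "1 -0.045 0.71 0.57 0 0 0.006"

```text
time: 38.2
position: [0.5956, 0.1198, 0.0725]
eef_rot: [-3.138, 0.0, 1.624]
wrist_force: [0.1, 0.1, -0.4]
opening: 0.0912
grip_force: 0.0
```

step_arm --pt "1 0 0 0 0 0 0" --pt "-1 0 0 0 0 0 0" --pt "-1 0 0 0 0 0 0" --pt "-1 0 0 0 0 0 0" --pt "-1 0 0 0 0 0 0" --pt "-1 0 0 0 0 0 0" --pt "-1 0 0 0 0 0 0" --pt "-1 0 0 0 0 0 0"

```text
time: 39.0
position: [0.5974, 0.1202, 0.0767]
eef_rot: [3.14, -0.0, 1.624]
wrist_force: [-0.4, -0.1, 6.6]
opening: 0.0599
grip_force: 25.0
```

step_arm --pt "-1 -0.02 0 0 0 0 0" --pt "-1 -0.05 0 -0.02 0 0 0" --pt "-1 -0.08 0 -0.1 0 0 0" --pt "-1 -0.08 0 -0.2 0 0 0" --pt "-1 -0.08 0 -0.4 0 0 0" --pt "-1 -0.08 0 -0.6 0 0 0" --pt "-1 -0.08 0 -0.75 0 0 0" --pt "-1 -0.08 0 -0.75 0 0 0"

```text
time: 39.8
position: [0.6005, 0.1039, 0.2304]
eef_rot: [3.132, -0.001, 1.624]
wrist_force: [0.5, -0.0, -1.2]
opening: 0.0599
grip_force: 25.0
```

```bash
python3 -c "
from h import *
rel([.4485,.193,.23],94.2)"
```

```text
now [0.6005 0.1039 0.2304] [179.4  -0.   93. ] t 39.8 F [ 0.5 -0.  -1.2] op 0.0599
shift [ 0.485 -0.735 -0.005] turn [ 0.003 -0.    -0.007]
```

step_arm --pt "-1 0.1 -0.15 0 0 0 0" --pt "-1 0.22 -0.35 0 0 0 -0.006" --pt "-1 0.35 -0.55 0 0 0 -0.006" --pt "-1 0.485 -0.72 0 0 0 -0.006" --pt "-1 0.485 -0.72 0.1 0 0 -0.006" --pt "-1 0.485 -0.72 0.25 0 0 -0.006" --pt "-1 0.485 -0.72 0.42 0 0 -0.006" --pt "-1 0.485 -0.72 0.42 0 0 -0.006"

```text
time: 40.6
position: [0.4447, 0.1914, 0.1364]
eef_rot: [-3.13, 0.004, 1.643]
wrist_force: [0.3, 0.8, -0.8]
opening: 0.0599
grip_force: 25.0
```

```bash
python3 -c "
from h import *
rel([.4485,.193,.0715],94.2)
s=shot('side','side21'); W=cloud(s);H,S,V=masks(s)
q=(W[...,0]>.38)&(W[...,0]<.52)&(W[...,1]>.08)&(W[...,1]<.27)
m=q&(W[...,2]>.043)&(W[...,2]<.06); print('div side',comps(s,m,.052,(.36,.53,.06,.28)))
b=(H>8)&(H<25)&(S>100)
for y0,y1 in((.17,.23),(.12,.165)):
  m=q&(W[...,2]>(.1 if y0>.165 else .06))&(W[...,2]<.15)&b&(W[...,1]>y0)&(W[...,1]<y1); P=W[m]; print(len(P),np.median(P,0).round(4))
"
```

```text
now [0.4447 0.1914 0.1364] [-179.3    0.2   94.1] t 40.6 F [ 0.3  0.8 -0.8] op 0.0599
shift [0.008 0.024 0.324] turn [-0.004  0.001 -0.   ]
div side [(480, 150, 33, 9, -88.0, 16), (450, 187, 57, 18, 4.0, 66), (447, 221, 58, 17, 4.0, 57), (461, 251, 23, 16, 3.9, 21)]
293 [0.4451 0.2037 0.1251]
9 [0.4808 0.1448 0.0707]
```

step_arm --pt "-1 0.018 0.015 0 0 0 0" --pt "-1 0.018 0.015 0 0 0 0" --pt "-1 0.018 0.015 0.08 0 0 0" --pt "-1 0.018 0.015 0.14 0 0 0" --pt "-1 0.018 0.015 0.2 0 0 0" --pt "-1 0.018 0.015 0.26 0 0 0" --pt "-1 0.018 0.015 0.3 0 0 0" --pt "-1 0.018 0.015 0.3 0 0 0"

```text
time: 41.45
position: [0.4509, 0.1969, 0.0802]
eef_rot: [-3.139, 0.001, 1.643]
wrist_force: [0.3, -0.8, -0.9]
opening: 0.0596
grip_force: 25.0
```

```bash
python3 -c "
from h import *
rel([.4495,.195,.0687],94.2)"
```

```text
now [0.4509 0.1969 0.0802] [-179.8    0.    94.1] t 41.5 F [ 0.3 -0.8 -0.9] op 0.0596
shift [-0.009 -0.007  0.057] turn [-0.001  0.    -0.   ]
```

step_arm --pt "-1 -0.007 -0.005 0.03 0 0 0" --pt "-1 -0.007 -0.005 0.055 0 0 0" --pt "-1 -0.007 -0.005 0.057 0 0 0" --pt "-1 -0.007 -0.005 0.057 0 0 0" --pt "-1 -0.007 -0.005 0.057 0 0 0" --pt "-1 -0.007 -0.005 0.057 0 0 0" --pt "-1 -0.007 -0.005 0.057 0 0 0" --pt "-1 -0.007 -0.005 0.057 0 0 0"

```text
time: 42.25
position: [0.451, 0.1957, 0.0703]
eef_rot: [3.141, -0.0, 1.643]
wrist_force: [-0.1, -0.4, -2.0]
opening: 0.0603
grip_force: 25.0
```

step_arm --pt "1 0 0 0 0 0 0" --pt "1 0 0 0 0 0 0" --pt "1 0 0 0 0 0 0" --pt "1 0 0 0 0 0 0" --pt "1 0 0 0 0 0 0" --pt "1 0 0 -0.2 0 0 0" --pt "1 0 0 -0.4 0 0 0" --pt "1 0 0 -0.6 0 0 0"

```text
time: 43.05
position: [0.4506, 0.1956, 0.1914]
eef_rot: [-3.141, 0.0, 1.643]
wrist_force: [0.8, 0.7, -0.2]
opening: 0.0908
grip_force: 0.0
```

step_arm --pt "1 0 0 -0.25 0 0 0" --pt "1 0 0 -0.5 0 0 0" --pt "1 -0.25 0 -0.5 0 0 0" --pt "1 -0.5 0 -0.5 0 0 0" --pt "1 -0.75 0 -0.5 0 0 0" --pt "1 -1 0 -0.5 0 0 0" --pt "1 -1 0 -0.5 0 0 0" --pt "1 -1 0 -0.5 0 0 0"

```text
time: 43.85
position: [0.4652, -0.0046, 0.2901]
eef_rot: [-3.142, -0.001, 1.64]
wrist_force: [0.6, -0.7, 0.8]
opening: 0.0911
grip_force: 0.0
```

```bash
python3 -c "
from h import *
rel([.4495,.195,.0687],94.2)
s=shot('side','side22');c=shot('top','top22')
cv2.imwrite('pics/z13.png',np.hstack([cv2.resize(c['color'][140:290,195:415],(440,300)),cv2.resize(s['color'][170:300,200:350],(346,300))]))"
```

```text
now [ 0.4652 -0.0046  0.2901] [-180.    -0.    93.9] t 43.9 F [ 0.6 -0.7  0.8] op 0.0911
shift [ 1.    -0.009  1.108] turn [-0.    -0.    -0.001]
```

View pics/z13.png

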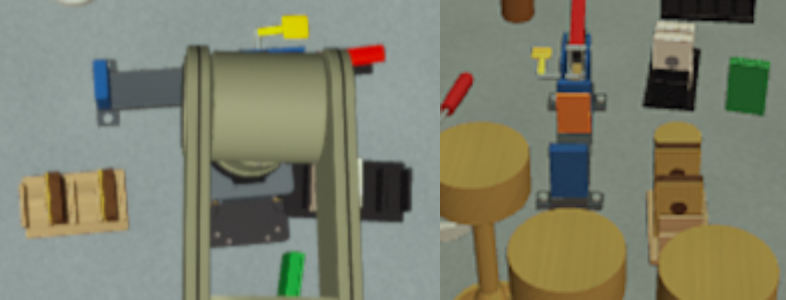

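The top view shows both walnut plates standing in separate drying slots (55,198 and 108,195). The side view shows the bed empty, the jaw back and the whites still in their rack. I'll check the plate height, then hand in.

```bash
python3 -c "
from h import *
c=load('top22');H,S,V=masks(c);im=c['color'].astype(float);W=cloud(c)
m=(im[...,1]/im[...,2]<.68)&(V>70)&(V<112)&(S>120)
print(comps(c,m,.102,(.38,.52,.1,.26)))
q=W[m&(W[...,0]>.38)&(W[...,0]<.52)&(W[...,1]>.1)&(W[...,1]<.26)]
for a in(.13,.195):
  k=q[abs(q[:,1]-a)<.02]; print(np.median(k,0).round(4))
ok=all(abs(np.median(q[abs(q[:,1]-a)<.02][:,2])-.102)<.005 for a in(.13,.195)); print(ok)
if ok: print(order.job_done())
"
```

```text
[(450, 129, 59, 15, -0.4, 119), (448, 194, 60, 14, 4.3, 117)]
[0.4502 0.1286 0.1019]
[0.449  0.1939 0.102 ]
True
the job is handed in; nothing more can be done
None
```

I handed the job in at about 44 s: both walnut plates went through the clamp (pad pressed in about 10 mm, then released with the jaw fully back) and now stand in separate drying-rack slots, with the white plates and lamps untouched.

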